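Hang the lift-off door on the canteen cabinet

ROBOT

A 7-joint arm with a two-finger parallel gripper is mounted at the origin on the work surface. World frame = base frame: x ahead of the robot, y to its left, z up, the work surface at z = 0. Lengths are in m, angles in rad, forces in N, time in s.
With the tool pointing down it reaches from about 0.4 to 0.85 m from the base axis. Payload 4.5 kg.
Tool frame: the origin (TCP) lies on the centre line of the jaws, within the pads' length; the fingertips stand 14 mm ahead of it and the grasp point (between the pads) lies 5 mm behind it; y points along the fingers, z is the direction in which the jaws open and shut, and the axes are right-handed (so a half turn about y gives the same grasp; the last joint's range is limited). The gripper opens to 88 mm and grips with 3 to 60 N. Pads are 18 mm wide; open, the fingers measure 123 mm over their backs; the gripper's body (75 mm by 187 mm) begins 45 mm behind the grasp point.
Start: joints at [-1.109, 0.689, -0.195, 1.565, 0.157, 0.902, -0.215], TCP at [0.259, 0.569, 0.253] pointing down, gripper open.
Joint ranges: [-3.01, 3.01], [-0.46, 2.08], [-1.47, 1.51], [0.13, 2.56], [-1, 4.14], [0.04, 2.09], [-2.66, 2.66]. Speed limits (rad/s): [2.57, 2.57, 3.14, 3.14, 3.14, 3.14, 3.14].

INTERFACE

Orientations are given as a unit quaternion [x, y, z, w].
In Python, from plant import get_state, imaging, job gives the robot as it stands.
- The arm moves only by the tool send_rows, never from a script. Its argument "motion" is a list that holds one entry, the list of rows, each a list of 7 numbers: the turn, a rotation vector about the tool's x, y, z scaled (see below), then the shift along the tool's x, y, z scaled (see below), then the gripper's target within -1 to 1 (shut at 1, half-way at 0, fully open at -1). In form: [[[rx, ry, rz, tx, ty, tz, gripper], ...]]. A call has exactly 5 rows; each row shifts and turns the commanded pose from where the row before left it, along the tool's axes as they then stand; what a row does not reach is not made up. The controller multiplies each number of a shift by 0.02 m and each number of a turn by 0.08 rad. A row lasts 1/12 s, in which the tool goes at most 41.7 mm and 7.16 degrees, less where a joint would pass 70% of its speed; a pose out of reach is approached as far as the arm can. A call with a number of a shift or a turn outside -1 to 1 is refused whole. A call with a gripper value outside its range is refused whole. The fingers move at their own pace and stop on an object; "force" is the grip in N (left out, the last holds). Time passes only in rows, so rows that do not move let the fingers close, or fill a call up. It gives the time, the measured TCP pose, the force and the opening at its end, in the units of the state.
- get_state(): the state, without advancing time (a new reading comes with each control period).
- imaging.snapshot(name): name is "scene" or "top" or "wrist"; returns a dict with "img" (420x560x3 uint8, red, green, blue), "camera_matrix" (3x3 intrinsics, pixels), "dist_coeffs" ([k1, k2, p1, p2, k3] as OpenCV has them; the pictures are not rectified), "R" (3x3) and "t" (3): a world point X has camera coordinates R X + t; the wrist camera has in their place "hand_eye" (4x4, takes a point from camera to tool coordinates, whose origin is the TCP and whose axes are the tool frame's). Camera axes: x right, y down, z forward; pixel columns grow to the right and rows downward; lengths in m; the calibration is good to about 2 mm. A picture is of the moment at which its call begins: read the wrist's pose just before it. There is no depth.
- job.finish_job(): hands the job in, once; it reports no verdict.
The state is a dict: "clock": time; "q": joint angles; "qd": joint speeds; "joint_torque": joint torques, N m; "tool_pos": TCP position; "eef_rot": TCP orientation; "contact_force": force on the tool from outside, world axes, zero at the start; "moment": the same for the moment, N m; "opening": opening from 0.0 (shut) to 1.0 (fully open).
Only numpy, scipy, OpenCV 4.12 (cv2) and the standard library are available. Lean on these libraries where they do the work, as an engineer would, in place of code of your own. Each camera call takes 0.05 s, during which the arm holds its last target.

TASK

Lift the small plywood door out of the grey rack and, with it standing well open from the cabinet's front, lower its two knuckles together onto the cabinet's two upright hinge pins until it sits fully down; nobody has noted where along its slot the hinge strip is clamped, so feel for the pins and do not force the door. Then swing the door gently shut against its rubber buffers, let go, and leave the crockery and the spoon where they are.

Things in the scene. Friction and masses are not known exactly. Their poses are not given: they have to be found in the camera images.
- leaf: the door: plywood panel 220 long, 160 high, 14 mm thick, about 0.35 kg, upright in the rack, two steel knuckles beyond one end. Origin on the knuckles' common axis, level with the panel's lower edge; z up. Panel from x = -12 to -232 mm, faces at y = -7 and +7 mm, upper edge at z = 160 mm; nothing stands above that edge, where it can be pinched across its thickness
- knuckles (a point): on the knuckle axis, half way between the two knuckles (door frame 0, 0, 80 mm), door's axes. Each knuckle is an upright barrel, outer diameter 18 mm, through bore 10 mm, 20 mm tall; the lower spans z = 12 to 32 mm of the door's frame, the upper 128 to 148 mm
- balance (a point): on the door's upper edge over its balance point (door frame x = -118, y = 0, z = 160 mm), door's axes
- free_edge (a point): the middle of the door's free vertical end (door frame x = -232 mm, y = 0, z = 80 mm)
- rack: grey plastic rack, fixed: base 200 x 100 x 12 mm with four posts up to 72 mm that hold the door upright in a slot along the rack's x (3.6 mm play in all). Origin under its centre; the panel stands on the base, centred over it, knuckle end towards the rack's +x
- cabinet: open-fronted steel counter cabinet, fixed, 160 deep (x), 300 wide (y), 190 mm high; origin under its centre, front plane x = -80 mm facing -x. Hinge strip on the front near its +y end. Door's x axis along the cabinet's +x: open at a right angle; turned a quarter turn counter-clockwise from above (door's x along cabinet's +y) it is shut, covering the front
- hinge_mark (a point): fixed point on the cabinet (its frame: -96, 98, 18 mm), cabinet's axes. The hinge strip can be clamped anywhere along the cabinet's y: the pin axis stands 6 to 38 mm from this mark towards +y, unmeasured, at the mark's x. The seated door's origin lies on the pin axis at the mark's height. Strip plate 26 mm wide, face 13 mm behind the pin axis
- tip_mark (a point): fixed point on the cabinet, 144 mm above hinge_mark: the height of the upper pin's tip. Two equal upright steel pins, one 116 mm below the other on one axis, 8 mm in diameter, 16 mm tall, blunt, only the rim of the tip bevelled by 1 mm. At their feet are round arms 15 mm across, tops 12 and 128 mm above hinge_mark, on which the knuckles rest when seated
- buffer (a point): tip of the upper of two rubber buffers (8 mm long, at y = -86 mm in the cabinet's frame, 45 and 150 mm up) that stop the shut door. Shut, the door's mid-plane is 16 mm before the front plane. At the cabinet's top a lip from y = +5 to -145 mm juts 16 mm out of the front, 8 mm above the shut door's upper edge: the door can only be hung while open
- tumbler_in: blue tumbler, 66 mm across, 100 mm high, in the cabinet; origin under its centre
- bowl_in: small blue bowl, 100 mm across, 45 mm high, in the cabinet; origin under its centre
- jar: small closed jar, 52 mm across, 70 mm high, on the cabinet's top; origin under its centre
- bowl_red: red bowl, 116 mm across, 50 mm high, beside the rack; origin under its centre
- spoon: serving spoon, 220 mm long, lying beside the rack along its own x
- tumbler: blue tumbler, 66 mm across, 90 mm high, standing beside the cabinet's -y end; origin under its centre
Not all that is in view belongs to the job. Of the things shaped like the leaf, the plywood one is meant.

How it is judged:
On the way, in this order (a step that is already met when the one before it is completed fails the run):
1. the door is lifted clear out of the rack (height (world z) of leaf above 0.08 m), for 0.2 s.
2. both knuckles are fully down on the pins, the door standing at least 30 degrees open (z of leaf in the frame of hinge_mark between -0.003 and 0.003 m and y of leaf in the frame of hinge_mark between 0.003 and 0.041 m and x of leaf in the frame of hinge_mark between -0.004 and 0.004 m and angle between leaf's own z axis and vertical below 0.06 rad and angle between the x axis of leaf and the y axis of cabinet, either way round above 0.52 rad), for 0.2 s.
At the end, for the whole second after the job is handed in: the door hangs on both pins, fully down (within 3 mm), upright (within 0.06 rad), its axis 3 to 41 mm from hinge_mark along the cabinet's y and within 4 mm in x, shut against the buffers (free end within 12 mm of shut), at rest and released (z of leaf in the frame of hinge_mark between -0.003 and 0.003 m and y of leaf in the frame of hinge_mark between 0.003 and 0.041 m and x of leaf in the frame of hinge_mark between -0.004 and 0.004 m and angle between leaf's own z axis and vertical below 0.06 rad and x of free_edge in the frame of cabinet above -0.108 m and y of free_edge in the frame of cabinet below -0.08 m and linear speed of leaf below 0.02 m/s); the robot touches nothing.
It fails at once if the door is forced against the cabinet or the hinge pins (over 60 N) (contact force between leaf and cabinet above 60 N).
It fails at once if crockery or the spoon is moved by more than 30 mm (distance of any of tumbler_in, bowl_in, jar, bowl_red, spoon, tumbler from where it was at the start of the episode above 0.03 m).
It also fails if it takes over 72 s, if anything falls off the work surface, if the arm or the gripper's body presses on something with over 40 N, if the wrist force passes 120 N, or if a joint passes its speed limit or range.

## Working session

There is one attempt and no reset: what is moved stays moved. The work goes in short steps, Python scripts to look and compute and a tool call to move; the robot and the scene stay as the last step left them, time stands still between calls to the robot, and variables do not carry over. Pictures are saved under pics/ and viewed, and the job is handed in when it is done.

Besides the shell and the picture viewer there is one more tool, called after "Request:" in YAML: its name, and indented under it one key for each argument. send_rows: Moves the arm, as the interface text tells. Its arguments: {"type":"object","properties":{"motion":{"type":"array"},"force":{"type":"number"}},"required":["motion"]}

```bash
ls; mkdir -p pics
python3 - <<'E'
from plant import get_state, imaging, job
import cv2
s=get_state(); print(s)
for n in ["scene","top","wrist"]:
    d=imaging.snapshot(n); cv2.imwrite(f"pics/{n}0.png",d["img"][:,:,::-1])
    print(n,{k:v for k,v in d.items() if k!="img"})
E
```

```text
pics
{'clock': 0.0, 'q': array([-1.10920137,  0.68999399, -0.19452536,  1.56633335,  0.1573096 ,
        0.90250811, -0.21508363]), 'qd': array([-0.00135687, -0.00077965,  0.00069186, -0.00026329,  0.00073187,
       -0.00167154, -0.00038601]), 'joint_torque': array([-7.66013250e-05, -5.27567697e+01, -1.26650132e+00, -1.53436553e+01,
       -5.24637464e-02,  6.34870099e-03,  1.75250370e-04]), 'tool_pos': array([0.25907973, 0.56810614, 0.25190691]), 'eef_rot': array([ 0.69164809, -0.15015009,  0.14996621, -0.69035354]), 'contact_force': array([-0.22443607,  0.26967975, -0.10870688]), 'moment': array([0.00385335, 0.02729434, 0.00585259]), 'opening': 1.0020678684035214}
scene {'camera_matrix': array([[417.4689907 ,   0.        , 278.07751454],
       [  0.        , 417.4689907 , 204.84665868],
       [  0.        ,   0.        ,   1.        ]]), 'dist_coeffs': array([-0.09753717,  0.        ,  0.        ,  0.        ,  0.        ]), 'R': array([[ 0.17208062, -0.98502832, -0.01036672],
       [-0.85924487, -0.14494351, -0.49060129],
       [ 0.48175358,  0.09333053, -0.8713225 ]]), 't': 
[... 475 characters left out ...]
e-02, -9.77063875e-01]]), 't': array([-0.0523476 ,  0.54286334,  1.10435972])}
wrist {'camera_matrix': array([[310.22108682,   0.        , 282.02317481],
       [  0.        , 310.22108682, 210.1435366 ],
       [  0.        ,   0.        ,   1.        ]]), 'dist_coeffs': array([-0.06990223,  0.        ,  0.        ,  0.        ,  0.        ]), 'hand_eye': array([[ 8.61211267e-04,  9.57444018e-01,  2.88617760e-01,
        -7.61055205e-02],
       [ 1.50334959e-04, -2.88617988e-01,  9.57444324e-01,
        -1.30446106e-01],
       [ 9.99999618e-01, -7.81172501e-04, -3.92498370e-04,
         1.03175226e-03],
       [ 0.00000000e+00,  0.00000000e+00,  0.00000000e+00,
         1.00000000e+00]])}
```

View pics/scene0.png

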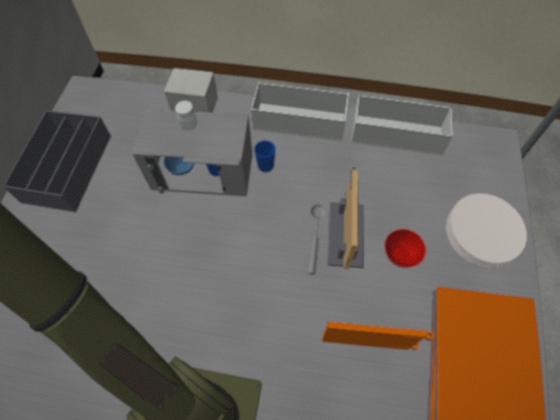

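View pics/top0.png

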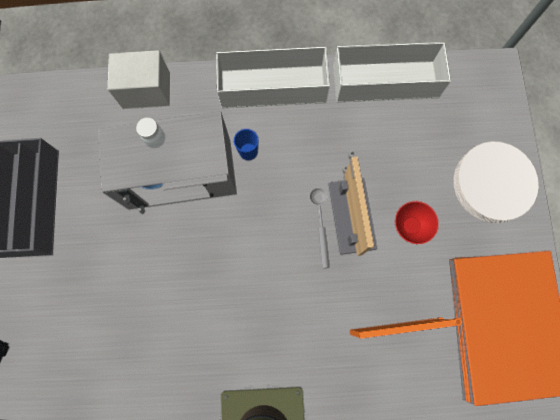

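View pics/wrist0.png

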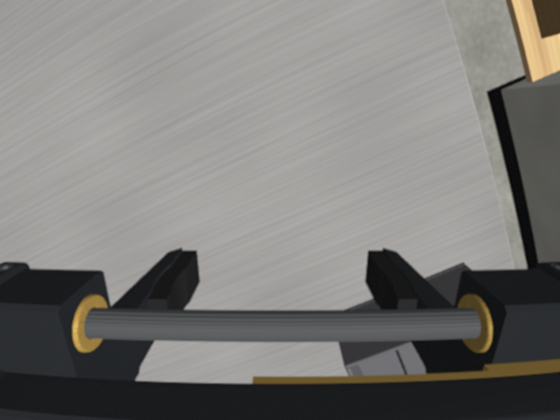

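```bash
cat > h.py <<'E'
import numpy as np, cv2
from scipy.spatial.transform import Rotation as Ro
from plant import get_state, imaging, job
def cam(n):
    s=get_state(); d=imaging.snapshot(n)
    K=d["camera_matrix"]; D=d["dist_coeffs"]
    if n=="wrist":
        T=np.eye(4);T[:3,:3]=Ro.from_quat(s["eef_rot"]).as_matrix();T[:3,3]=s["tool_pos"]
        M=T@d["hand_eye"]; R=M[:3,:3].T; t=-R@M[:3,3]
    else: R,t=d["R"],d["t"]
    return dict(img=d["img"][:,:,::-1].copy(),K=K,D=D,R=np.array(R),t=np.array(t))
def ray(c,uv):
    p=cv2.undistortPoints(np.array(uv,float).reshape(-1,1,2),c["K"],c["D"]).reshape(-1,2)
    d=np.c_[p,np.ones(len(p))]@c["R"]
    return -c["R"].T@c["t"], d/np.linalg.norm(d,axis=1)[:,None]
def onz(c,uv,z):
    o,d=ray(c,uv); return o+d*((z-o[2])/d[:,2])[:,None]
def proj(c,X):
    return cv2.projectPoints(np.array(X,float).reshape(-1,1,3),cv2.Rodrigues(c["R"])[0],c["t"],c["K"],c["D"])[0].reshape(-1,2)
def tri(cs,uvs):
    A=np.zeros((3,3));b=np.zeros(3);L=[]
    for c,uv in zip(cs,uvs):
        o,d=ray(c,[uv]);P=np.eye(3)-np.outer(d[0],d[0]);A+=P;b+=P@o;L.append((P,o))
    X=np.linalg.solve(A,b); return X,[np.linalg.norm(P@(X-o)) for P,o in L]
def crop(img,x0,y0,x1,y1,f,name):
    cv2.imwrite(name,cv2.resize(img[y0:y1,x0:x1],None,fx=f,fy=f,interpolation=cv2.INTER_CUBIC))
E
python3 - <<'E'
from h import *
t=cam("top");s=cam("scene")
crop(t["img"],300,140,420,270,5,"pics/t_leaf.png")
crop(t["img"],90,100,250,220,5,"pics/t_cab.png")
crop(s["img"],290,160,400,280,5,"pics/s_leaf.png")
crop(s["img"],120,90,280,210,5,"pics/s_cab.png")
print(onz(t,[[350,155],[372,250],[103,188],[228,193]],0.17))
E
```

```text
[[ 0.64819107 -0.24592055  0.17      ]
 [ 0.41698408 -0.27668242  0.17      ]
 [ 0.59915577  0.34725437  0.17      ]
 [ 0.56993826  0.04879712  0.17      ]]
```

View pics/t_leaf.png

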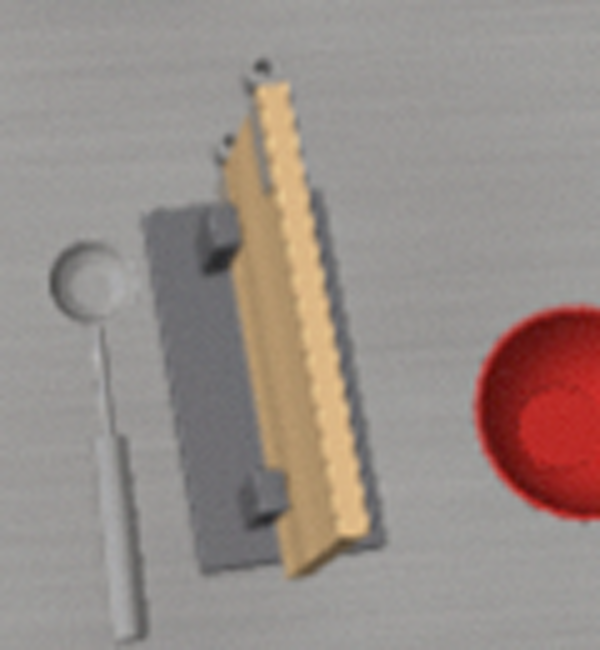

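View pics/t_cab.png

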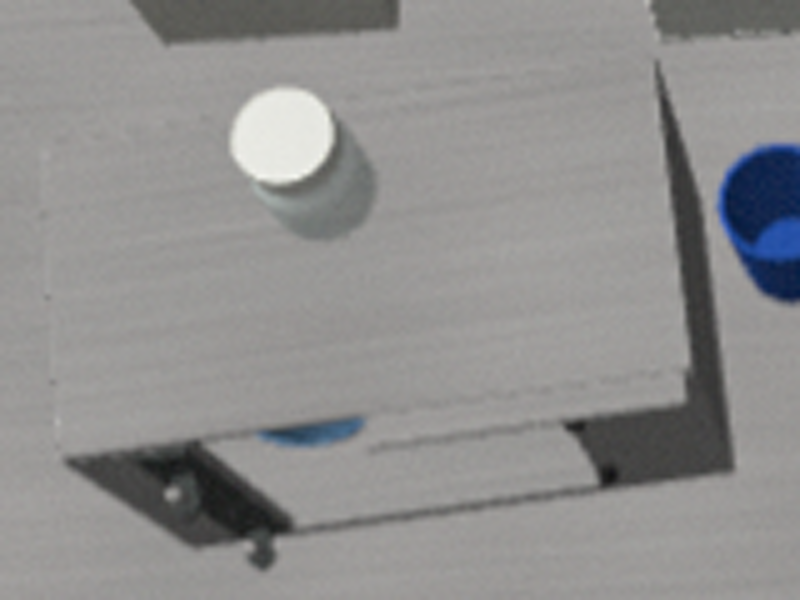

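View pics/s_leaf.png

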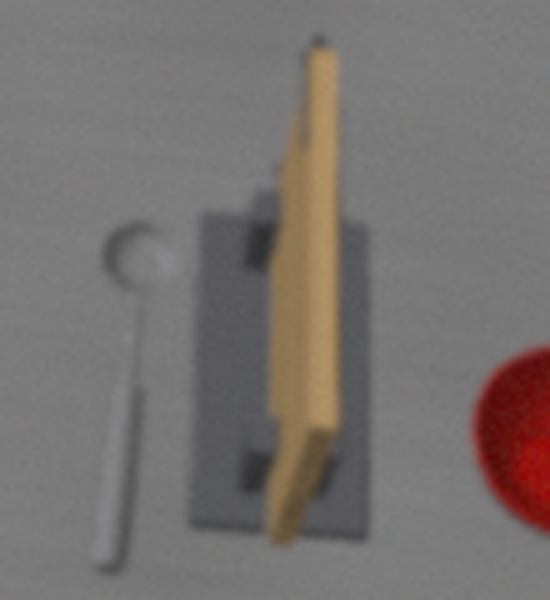

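View pics/s_cab.png

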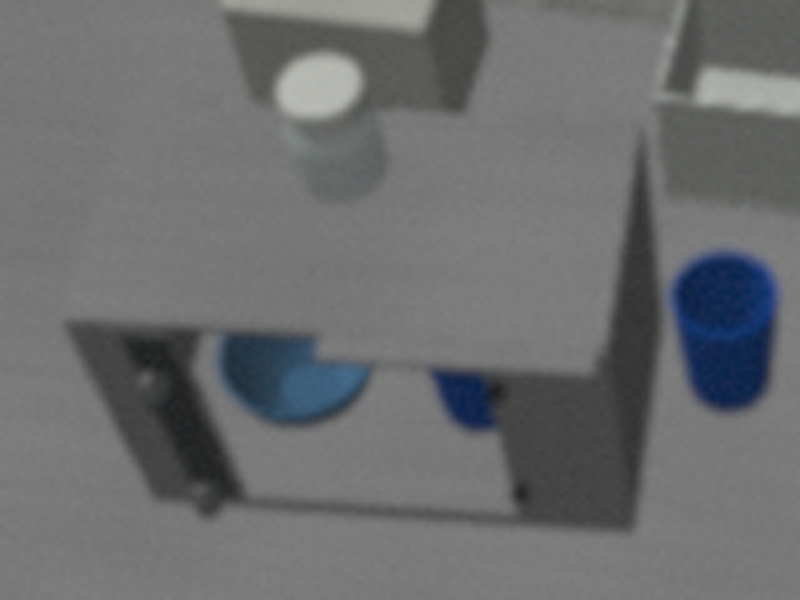

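Run:
```python
from h import *
np.set_printoptions(precision=4,suppress=True)
t=cam("top");s=cam("scene")
T=lambda l,x0,y0:[[x0+a/5,y0+b/5] for a,b in l]
print("top leaf",onz(t,T([(257,88),(290,85),(335,541),(368,530)],300,140),.172))
print("scene leaf",onz(s,T([(310,52),(338,52),(303,428),(337,432)],290,160),.172))
print("rack base top(12mm) top view", onz(t,T([(143,213),(203,573),(385,543),(320,190)],300,140),.012))
print("scene", onz(s,T([(203,213),(192,525),(368,538),(368,226)],290,160),.012))
print("cab bottom top", onz(t,T([(197,547),(733,468)],90,100),0), onz(t,T([(62,458),(45,150),(655,60)],90,100),.19))
print("cab bottom scene", onz(s,T([(155,497),(633,528)],120,90),0), onz(s,T([(68,322),(640,125)],120,90),.19))
print("upper pin",tri([t,s],[T([(175,488)],90,100)[0],T([(152,372)],120,90)[0]]))
print("lower pin",tri([t,s],[T([(262,537)],90,100)[0],T([(205,482)],120,90)[0]]))
print(onz(t,T([(175,488)],90,100),.162),onz(s,T([(152,372)],120,90),.162))
```

```text
top leaf [[ 0.6408 -0.2483  0.172 ]
 [ 0.6415 -0.2643  0.172 ]
 [ 0.4215 -0.2652  0.172 ]
 [ 0.4257 -0.2808  0.172 ]]
scene leaf [[ 0.6406 -0.2498  0.172 ]
 [ 0.6431 -0.2645  0.172 ]
 [ 0.4232 -0.2653  0.172 ]
 [ 0.4238 -0.2816  0.172 ]]
rack base top(12mm) top view [[ 0.6271 -0.2078  0.012 ]
 [ 0.4288 -0.2246  0.012 ]
 [ 0.4392 -0.3223  0.012 ]
 [ 0.6349 -0.3058  0.012 ]]
scene [[ 0.6267 -0.2101  0.012 ]
 [ 0.4294 -0.2264  0.012 ]
 [ 0.4376 -0.3227  0.012 ]
 [ 0.6342 -0.3079  0.012 ]]
cab bottom top [[0.5849 0.3405 0.    ]
 [0.6131 0.0448 0.    ]] [[0.5845 0.3403 0.19  ]
 [0.7394 0.3546 0.19  ]
 [0.7674 0.0582 0.19  ]]
cab bottom scene [[0.5884 0.342  0.    ]
 [0.6156 0.0437 0.    ]] [[0.584  0.336  0.19  ]
 [0.7685 0.0579 0.19  ]]
upper pin (array([0.574 , 0.2928, 0.1665]), [np.float64(0.0018224586679515264), np.float64(0.0018224586679516323)])
lower pin (array([0.5749, 0.2891, 0.0531]), [np.float64(0.0013385534790454265), np.float64(0.001338553479045445)])
[[0.5747 0.2962 0.162 ]] [[0.5773 0.2932 0.162 ]]
```

Run:
```python
from h import *
np.set_printoptions(precision=4,suppress=True)
s=get_state();print(Ro.from_quat(s["eef_rot"]).as_matrix(), s["tool_pos"],s["clock"])
t=cam("top")
T=lambda l,x0,y0:[[x0+a/5,y0+b/5] for a,b in l]
print("jar",onz(t,T([(283,135)],90,100),.26))
print("spoon",onz(t,T([(88,282),(130,635)],300,140),.01))
print("bowl",onz(t,T([(590,410)],300,140),.05))
print("tumbler",onz(t,[(246.5,138)],.09))
```

```text
[[ 0.9099 -0.0002  0.4148]
 [-0.4148 -0.0004  0.9099]
 [-0.     -1.     -0.0004]] [0.2592 0.5686 0.2525] 0.35
jar [[0.7083 0.2168 0.26  ]]
spoon [[ 0.5905 -0.1753  0.01  ]
 [ 0.3986 -0.1839  0.01  ]]
bowl [[ 0.4977 -0.4282  0.05  ]]
tumbler [[0.7373 0.0058 0.09  ]]
```

Request:
send_rows:
  motion:
    - [[0,0,0,0.87,0,-0.91,-1],[0,0,0,0.87,0,-0.91,-1],[0,0,0,0.87,0,-0.91,-1],[0,0,0,0.87,0,-0.91,-1],[0,0,0,0.87,0,-0.91,-1]]

```text
clock: 0.82
tool_pos: [0.301, 0.4487, 0.2528]
eef_rot: [-0.691, 0.15, -0.15, 0.691]
contact_force: [0.4, -0.0, -0.2]
opening: 1.002
```

Request:
send_rows:
  motion:
    - [[0,0,0,0.87,0,-0.91,-1],[0,0,0,0.87,0,-0.91,-1],[0,0,0,0.87,0,-0.91,-1],[0,0,0,0.87,0,-0.91,-1],[0,0,0,0.87,0,-0.91,-1]]

```text
clock: 1.23
tool_pos: [0.3424, 0.3299, 0.2529]
eef_rot: [-0.691, 0.15, -0.15, 0.691]
contact_force: [0.7, -0.3, -0.5]
opening: 1.002
```

Request:
send_rows:
  motion:
    - [[0,0,0,0.87,0,-0.91,-1],[0,0,0,0.87,0,-0.91,-1],[0,0,0,0.87,0,-0.91,-1],[0,0,0,0.87,0,-0.91,-1],[0,0,0,0.87,0,-0.91,-1]]

```text
clock: 1.65
tool_pos: [0.3839, 0.211, 0.2529]
eef_rot: [-0.691, 0.15, -0.15, 0.691]
contact_force: [0.6, 0.4, -0.1]
opening: 0.999
```

Request:
send_rows:
  motion:
    - [[0,0,0,0.87,0,-0.91,-1],[0,0,0,0.87,0,-0.91,-1],[0,0,0,0.87,0,-0.91,-1],[0,0,0,0.87,0,-0.91,-1],[0,0,0,0.87,0,-0.91,-1]]

```text
clock: 2.07
tool_pos: [0.4254, 0.092, 0.2529]
eef_rot: [-0.691, 0.15, -0.15, 0.691]
contact_force: [-0.0, -0.3, -0.5]
opening: 0.999
```

Request:
send_rows:
  motion:
    - [[0,0,0,0.87,0,-0.91,-1],[0,0,0,0.87,0,-0.91,-1],[0,0,0,0.87,0,-0.91,-1],[0,0,0,0.87,0,-0.91,-1],[0,0,0,0.87,0,-0.91,-1]]

```text
clock: 2.48
tool_pos: [0.4667, -0.027, 0.2529]
eef_rot: [-0.691, 0.15, -0.15, 0.691]
contact_force: [0.4, 0.1, 0.5]
opening: 1.0
```

Request:
send_rows:
  motion:
    - [[0,0,0,0.87,0,-0.91,-1],[0,0,0,0.87,0,-0.91,-1],[0,0,0,0.87,0,-0.91,-1],[0,0,0,0.87,0,-0.91,-1],[0,0,0,0.87,0,-0.91,-1]]

```text
clock: 2.9
tool_pos: [0.5081, -0.146, 0.2528]
eef_rot: [-0.691, 0.15, -0.15, 0.691]
contact_force: [0.3, -0.2, 0.8]
opening: 0.999
```

Request:
send_rows:
  motion:
    - [[0,0,0,0.87,0,-0.91,-1],[0,0,0,0.87,0,-0.91,-1],[0,0,0,0.87,0,-0.91,-1],[0,0,0,0.87,0,-0.91,-1],[0,0,0,0.87,0,-0.91,-1]]

```text
clock: 3.32
tool_pos: [0.5494, -0.2648, 0.2528]
eef_rot: [-0.691, 0.15, -0.15, 0.691]
contact_force: [0.7, -1.2, 0.5]
opening: 0.998
```

Request:
send_rows:
  motion:
    - [[0,1,0,0,0,0,-1],[0,1,0,0,0,0,-1],[0,1,0,0,0,0,-1],[0,1,0,0,0,0,-1],[0,1,0,0,0,0,-1]]

```text
clock: 3.73
tool_pos: [0.5491, -0.2636, 0.2527]
eef_rot: [-0.647, 0.286, -0.286, 0.647]
contact_force: [-1.0, -0.7, -0.2]
opening: 1.0
```

Run:
```python
from h import *
s=get_state();print(s['q'].round(3),s['tool_pos'],Ro.from_quat(s["eef_rot"]).as_matrix()[:2,0])
```

```text
[ 0.47   0.667 -0.173  1.617  0.139  0.871  0.982] [ 0.54912762 -0.26360076  0.25265246] [ 0.67346178 -0.73922203]
```

Request:
send_rows:
  motion:
    - [[0,1,0,0,0,0,-1],[0,1,0,0,0,0,-1],[0,1,0,0,0,0,-1],[0,1,0,0,0,0,-1],[0,1,0,0,0,0,-1]]

```text
clock: 4.15
tool_pos: [0.5492, -0.2635, 0.2527]
eef_rot: [-0.577, 0.408, -0.408, 0.577]
contact_force: [0.1, -0.3, -0.6]
opening: 0.995
```

Request:
send_rows:
  motion:
    - [[0,1,0,0,0,0,-1],[0,1,0,0,0,0,-1],[0,1,0,0,0,0,-1],[0,1,0,0,0,0,-1],[0,1,0,0,0,0,-1]]

```text
clock: 4.57
tool_pos: [0.5492, -0.2634, 0.2527]
eef_rot: [-0.484, 0.515, -0.515, 0.485]
contact_force: [0.1, 0.1, 0.3]
opening: 0.999
```

Request:
send_rows:
  motion:
    - [[0,1,0,0,0,0,-1],[0,1,0,0,0,0,-1],[0,1,0,0,0,0,-1],[0,1,0,0,0,0,-1],[0,1,0,0,0,0,-1]]

```text
clock: 4.98
tool_pos: [0.5492, -0.2634, 0.2527]
eef_rot: [-0.373, 0.601, -0.601, 0.373]
contact_force: [-0.3, -0.6, -0.0]
opening: 1.0
```

Request:
send_rows:
  motion:
    - [[0,1,0,0,0,0,-1],[0,1,0,0,0,0,-1],[0,1,0,0,0,0,-1],[0,1,0,0,0,0,-1],[0,1,0,0,0,0,-1]]

```text
clock: 5.4
tool_pos: [0.5492, -0.2633, 0.2527]
eef_rot: [-0.246, 0.663, -0.663, 0.246]
contact_force: [0.1, 0.5, 0.0]
opening: 1.0
```

Request:
send_rows:
  motion:
    - [[0,1,0,0,0,0,-1],[0,1,0,0,0,0,-1],[0,1,0,0,0,0,-1],[0,1,0,0,0,0,-1],[0,1,0,0,0,0,-1]]

```text
clock: 5.82
tool_pos: [0.5492, -0.2633, 0.2527]
eef_rot: [-0.109, 0.699, -0.699, 0.109]
contact_force: [0.6, -0.5, -0.3]
opening: 1.0
```

Request:
send_rows:
  motion:
    - [[0,1,0,0,0,0,-1],[0,1,0,0,0,0,-1],[0,0.85,0,0,0,0,-1],[0,0,0,0,0,0,-1],[0,0,0,0,0,0,-1]]

```text
clock: 6.23
tool_pos: [0.5492, -0.2633, 0.2526]
eef_rot: [-0.031, 0.706, -0.706, 0.031]
contact_force: [-0.4, -0.5, -0.0]
opening: 0.997
```

Run:
```python
from h import *
s=get_state();print(s['q'].round(3),s['tool_pos'],Ro.from_quat(s["eef_rot"]).as_matrix().round(4))
w=cam("wrist");cv2.imwrite("pics/w1.png",w["img"])
```

```text
[ 0.107  0.713  0.484  1.637 -0.402  0.892 -0.736] [ 0.54922269 -0.2633134   0.25260678] [[-9.961e-01 -1.000e-04  8.800e-02]
 [-8.800e-02  1.000e-04 -9.961e-01]
 [ 1.000e-04 -1.000e+00 -1.000e-04]]
```

View pics/w1.png

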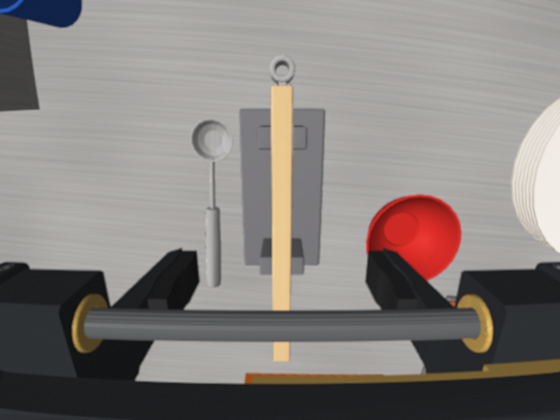

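Run:
```python
from h import *
np.set_printoptions(precision=4,suppress=True)
w=cam("wrist");im=w["img"].astype(int)
m=(im[:,:,2]-im[:,:,0]>35)
P=[]
for r in list(range(95,235,10))+[345,352]:
    c=np.where(m[r,230:330])[0]+230
    if len(c): P.append([(c[0]+c[-1])/2,r]); 
X=onz(w,P,.172);print(X[[0,5,-1]],len(c))
f=np.polyfit(X[:,0],X[:,1],1);print(np.arctan(f[0]),np.polyval(f,X[:,0])-X[:,1])
print(onz(w,[(282.5,69)],.160), np.polyval(f,.6535),onz(w,[(282.5,86)],.172))
crop(w["img"],240,40,330,120,7,"pics/w1k.png")
```

```text
[[ 0.6364 -0.2537  0.172 ]
 [ 0.6045 -0.2561  0.172 ]
 [ 0.435  -0.2708  0.172 ]] 17
0.08506611390729173 [ 0.0001  0.0001  0.0001  0.0002 -0.0002 -0.0002 -0.0002 -0.0001 -0.0001
 -0.0001 -0.0001  0.0002  0.0003 -0.0001  0.      0.    ]
[[ 0.6538 -0.2528  0.16  ]] -0.2521224224938234 [[ 0.6419 -0.2539  0.172 ]]
```

View pics/w1k.png

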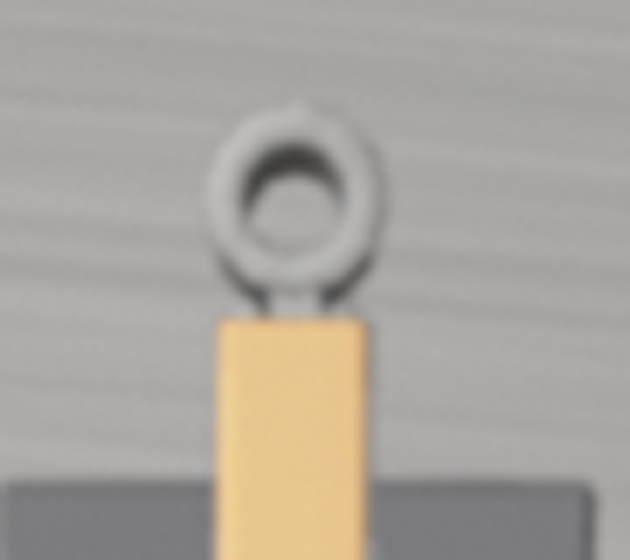

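Request:
send_rows:
  motion:
    - [[0,0.0,0,0,1,-0.05,-1],[0,0.04,0,0,1,0,-1],[0,0,0,0,1,0,-1],[0,0,0,0,1,0,-1],[0,0,0,0,1,0,-1]]

```text
clock: 6.75
tool_pos: [0.5492, -0.2625, 0.1519]
eef_rot: [-0.029, 0.707, -0.706, 0.03]
contact_force: [0.4, -0.2, -0.4]
opening: 1.0
```

Request:
send_rows:
  motion:
    - [[0,0,0,0,0,0,1],[0,0,0,0,0,0,1],[0,0,0,0,0,0,1],[0,0,0,0,0,0,1],[0,0,0,0,0,0,1]]
  force: 45

```text
clock: 7.17
tool_pos: [0.5498, -0.263, 0.1541]
eef_rot: [0.029, -0.706, 0.707, -0.03]
contact_force: [-0.0, -0.2, 0.1]
opening: 0.646
```

Request:
send_rows:
  motion:
    - [[0,0,0,0,0,0,1],[0,0,0,0,0,0,1],[0,0,0,0,0,0,1],[0,0,0,0,0,0,1],[0,0,0,0,0,0,1]]

```text
clock: 7.58
tool_pos: [0.5491, -0.2625, 0.1527]
eef_rot: [-0.029, 0.707, -0.706, 0.029]
contact_force: [-0.1, -0.1, -0.5]
opening: 0.27
```

Request:
send_rows:
  motion:
    - [[0,0,0,0,0,0,1],[0,0,0,0,0,0,1],[0,0,0,0,0,0,1],[0,0,0,0,0,0,1],[0,0,0,0,0,0,1]]

```text
clock: 8.0
tool_pos: [0.549, -0.2626, 0.1527]
eef_rot: [0.029, -0.706, 0.707, -0.029]
contact_force: [0.1, -0.5, 0.2]
opening: 0.154
```

Request:
send_rows:
  motion:
    - [[0,0,0,0,-0.1,0,1],[0,0,0,0,-0.3,0,1],[0,0,0,0,-0.5,0,1],[0,0,0,0,-0.8,0,1],[0,0,0,0,-0.8,0,1]]

```text
clock: 8.42
tool_pos: [0.5486, -0.2623, 0.2034]
eef_rot: [-0.03, 0.707, -0.706, 0.029]
contact_force: [-0.0, 0.2, -4.7]
opening: 0.154
```

Request:
send_rows:
  motion:
    - [[0,0,0,0,-0.8,0,1],[0,0,0,0,-0.8,0,1],[0,0,0,0,-0.8,0,1],[0,0,0,0,-0.8,0,1],[0,0,0,0,-0.4,0,1]]

```text
clock: 8.83
tool_pos: [0.5495, -0.2631, 0.2773]
eef_rot: [0.028, -0.706, 0.707, -0.03]
contact_force: [0.4, 0.1, -4.2]
opening: 0.155
```

Run:
```python
from h import *
s=get_state();print(s['q'].round(3),s['moment'])
w=cam("wrist");cv2.imwrite("pics/w2.png",w["img"])
```

```text
[ 0.096  0.686  0.504  1.611 -0.388  0.943 -0.755] [-0.06420923  0.13588346 -0.01666932]
```

View pics/w2.png

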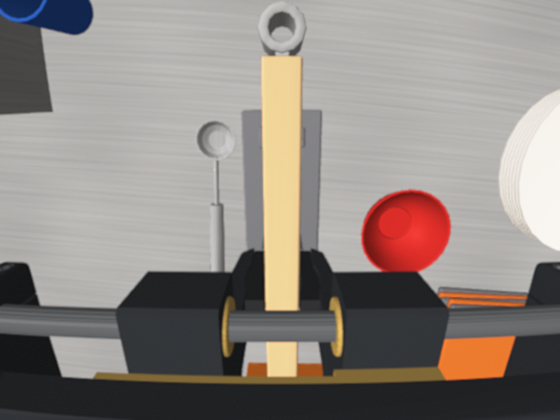

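Request:
send_rows:
  motion:
    - [[0,0,0,0.5,0,-0.04,1],[0,0,0,1,0,-0.085,1],[0,0,0,1,0,-0.085,1],[0,0,0,1,0,-0.085,1],[0,0,0,1,0,-0.3,1]]

```text
clock: 9.3
tool_pos: [0.4569, -0.2586, 0.2744]
eef_rot: [0.029, -0.706, 0.707, -0.029]
contact_force: [-0.3, -0.1, -3.7]
opening: 0.153
```

Request:
send_rows:
  motion:
    - [[0,0,0,0.4,0,-0.6,1],[0,0,0,-0.07,0,-0.85,1],[0,0,0,-0.07,0,-0.85,1],[0,0,0,-0.07,0,-0.85,1],[0,0,0,-0.07,0,-0.85,1]]

```text
clock: 9.72
tool_pos: [0.4488, -0.1777, 0.2745]
eef_rot: [-0.029, 0.707, -0.706, 0.029]
contact_force: [-0.6, -0.2, -4.1]
opening: 0.15
```

Request:
send_rows:
  motion:
    - [[0,0,0,-0.07,0,-0.85,1],[0,0,0,-0.07,0,-0.85,1],[0,0,0,-0.07,0,-0.85,1],[0,0,0,-0.07,0,-0.85,1],[0,0,0,-0.07,0,-0.85,1]]

```text
clock: 10.13
tool_pos: [0.4489, -0.0924, 0.2745]
eef_rot: [-0.029, 0.707, -0.706, 0.029]
contact_force: [0.3, -0.3, -3.7]
opening: 0.154
```

Request:
send_rows:
  motion:
    - [[0,0,0,-0.07,0,-0.85,1],[0,0,0,-0.07,0,-0.85,1],[0,0,0,-0.07,0,-0.85,1],[0,0,0,-0.07,0,-0.85,1],[0,0,0,-0.07,0,-0.85,1]]

```text
clock: 10.55
tool_pos: [0.4489, -0.0072, 0.2746]
eef_rot: [-0.029, 0.707, -0.706, 0.029]
contact_force: [0.5, -0.5, -4.3]
opening: 0.152
```

Request:
send_rows:
  motion:
    - [[0,0,0,-0.07,0,-0.85,1],[0,0,0,-0.07,0,-0.85,1],[0,0,0,-0.07,0,-0.85,1],[0,0,0,-0.07,0,-0.85,1],[0,0,0,-0.07,0,-0.85,1]]

```text
clock: 10.97
tool_pos: [0.4488, 0.0781, 0.2745]
eef_rot: [-0.029, 0.707, -0.707, 0.029]
contact_force: [0.4, 0.7, -3.1]
opening: 0.155
```

Request:
send_rows:
  motion:
    - [[0,0,0,-0.07,0,-0.85,1],[0,0,0,-0.07,0,-0.85,1],[0,0,0,-0.07,0,-0.85,1],[0,0,0,-0.07,0,-0.6,1],[0,0,0,-0.07,0,-0.3,1]]

```text
clock: 11.38
tool_pos: [0.4501, 0.1485, 0.2744]
eef_rot: [-0.03, 0.707, -0.706, 0.03]
contact_force: [-0.1, -0.1, -5.4]
opening: 0.155
```

Run:
```python
from h import *
s=get_state();print(s['q'].round(3),s['tool_pos'])
w=cam("wrist");cv2.imwrite("pics/w3.png",w["img"])
```

```text
[-0.788  0.525  0.586  2.002 -0.426  0.737 -1.428] [0.45013545 0.14852904 0.27441265]
```

View pics/w3.png

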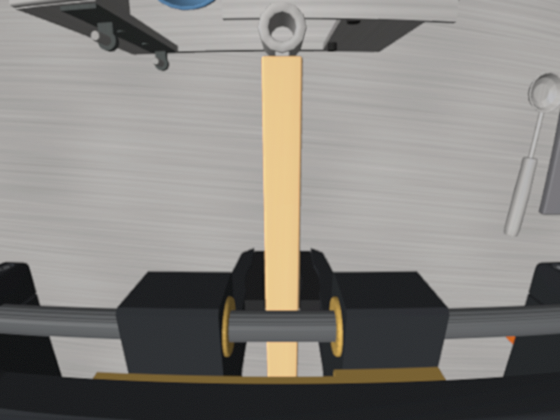

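Run:
```python
from h import *
np.set_printoptions(precision=4,suppress=True)
w=cam("wrist")
crop(w["img"],80,0,180,80,7,"pics/w3p.png");crop(w["img"],240,0,330,80,7,"pics/w3k.png")
```

```text
(no output)
```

View pics/w3p.png

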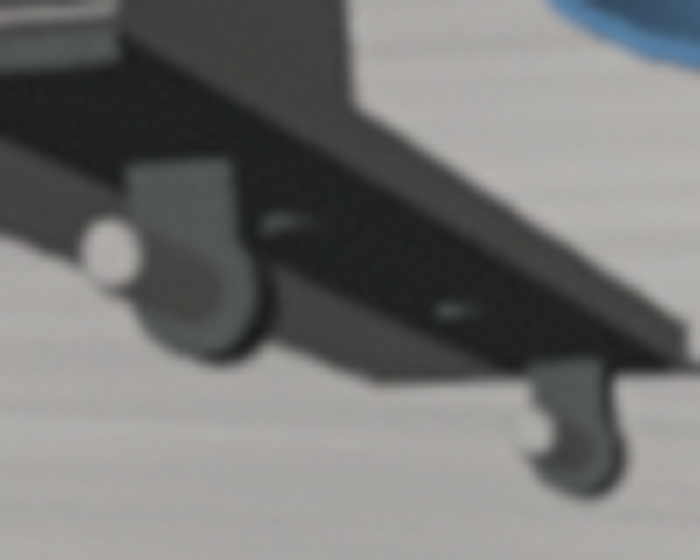

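View pics/w3k.png

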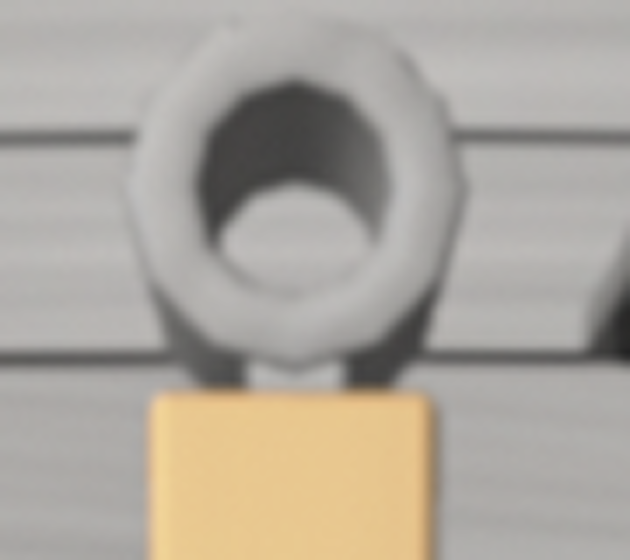

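Run:
```python
from h import *
np.set_printoptions(precision=4,suppress=True)
w=cam("wrist");s=get_state();p=s["tool_pos"]
print(p,"knuckle",onz(w,[(282.2,27.5)],p[2]+.0073), (onz(w,[(282.2,27.5)],p[2]+.0073)-p)@Ro.from_quat(s["eef_rot"]).as_matrix())
print("upper",onz(w,[(96,36.4)],.162),"lower",onz(w,[(156.9,61.4)],.046))
print("bore bottom", )
```

```text
[0.4506 0.1462 0.2746] knuckle [[0.5555 0.1579 0.2819]] [[-0.1055 -0.0073 -0.0029]]
upper [[0.572  0.2961 0.162 ]] lower [[0.5723 0.2954 0.046 ]]
bore bottom
```

Request:
send_rows:
  motion:
    - [[0,0,0,-0.04,0.2,-0.5,1],[0,0,0,-0.05,0.4,-0.7,1],[0,0,0,-0.05,0.4,-0.7,1],[0,0,0,-0.05,0.4,-0.7,1],[0,0,0,-0.05,0.4,-0.7,1]]

```text
clock: 11.95
tool_pos: [0.4494, 0.2148, 0.2374]
eef_rot: [-0.03, 0.707, -0.706, 0.029]
contact_force: [0.6, 0.2, -4.8]
opening: 0.156
```

Request:
send_rows:
  motion:
    - [[0,0,0,-0.25,0.55,-0.7,1],[0,0,0,-0.25,0.55,-0.7,1],[0,0,0,-0.25,0.55,-0.5,1],[0,0,0,-0.25,0.55,-0.2,1],[0,0,0,-0.13,0.37,0,1]]

```text
clock: 12.37
tool_pos: [0.4687, 0.2586, 0.1853]
eef_rot: [0.031, -0.706, 0.706, -0.03]
contact_force: [1.0, 0.7, -3.7]
opening: 0.155
```

Request:
send_rows:
  motion:
    - [[0,0,0,0,0,0,1],[0,0,0,0,0,0,1],[0,0,0,0,0,0,1],[0,0,0,0,0,0,1],[0,0,0,0,0,0,1]]

```text
clock: 12.78
tool_pos: [0.4692, 0.2562, 0.188]
eef_rot: [-0.029, 0.707, -0.706, 0.029]
contact_force: [0.5, -0.5, -4.0]
opening: 0.155
```

Run:
```python
from h import *
s=get_state();print(s['q'].round(3),s['tool_pos'],s["contact_force"],s["moment"])
w=cam("wrist");cv2.imwrite("pics/w4.png",w["img"])
crop(w["img"],180,0,340,110,5,"pics/w4c.png")
```

```text
[-0.873  0.721  0.49   1.926 -0.555  0.631 -1.517] [0.46916878 0.25615876 0.18796957] [ 0.459558   -0.52073263 -3.99074011] [0.03937535 0.06554198 0.02122927]
```

View pics/w4c.png

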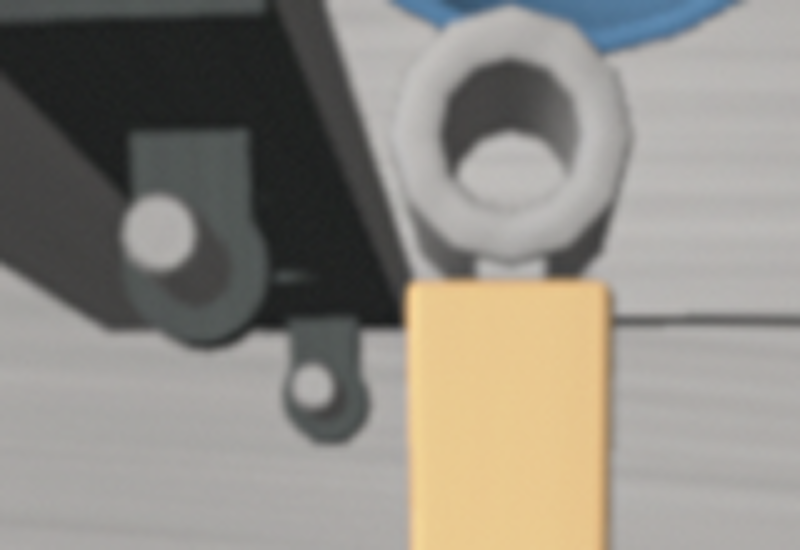

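```bash
cat > m.py <<'E'
from h import *
np.set_printoptions(precision=4,suppress=True)
def meas(w,p,R,kn,up,lo=None):
    K=onz(w,[kn],p[2]+.0073)[0];U=onz(w,[up],.162)[0]
    print("K",K,"in tool",(K-p)@R,"U",U)
    D=(U-K);D[2]=0;print("D world",D,"tool",D@R/.02)
    if lo is not None:
        L=onz(w,[lo],.046)[0];print("L",L)
E
python3 - <<'E'
from m import *
w=cam("wrist");s=get_state();p=s["tool_pos"];print(p)
meas(w,p,Ro.from_quat(s["eef_rot"]).as_matrix(),(282.4,27.2),(211.6,46.8),(242.8,77))
t=cam("top");crop(t["img"],100,150,200,260,6,"pics/t4.png")
c=cam("scene");crop(c["img"],110,130,230,230,6,"pics/s4.png")
E
```

```text
[0.4691 0.2564 0.1878]
K [0.5742 0.2664 0.1951] in tool [-0.1056 -0.0072 -0.0013] U [0.5719 0.2991 0.162 ]
D world [-0.0023  0.0328  0.    ] tool [-0.0186  0.0009 -1.6422]
L [0.572  0.2988 0.046 ]
```

View pics/t4.png

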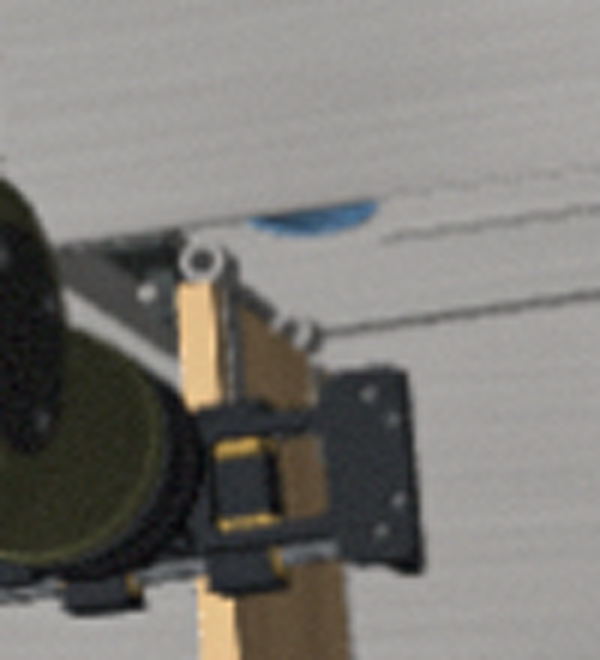

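Run:
```python
from m import *
t=cam("top")
K=onz(t,[(133.8,193.7)],.1952)[0];U=onz(t,[(124.7,198.5)],.162)[0];print(K,U,U-K)
```

```text
[0.5737 0.264  0.1952] [0.5725 0.2968 0.162 ] [-0.0012  0.0328 -0.0332]
```

View pics/s4.png

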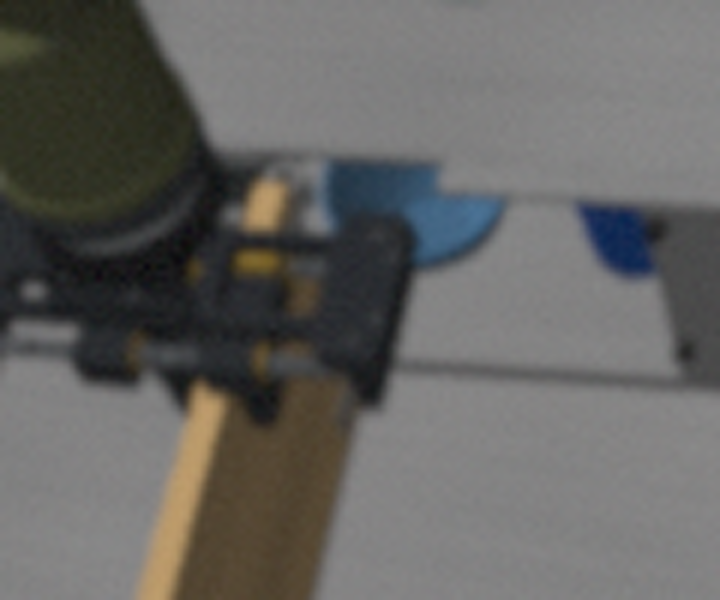

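Request:
send_rows:
  motion:
    - [[0,0,0,-0.01,0,-0.4,1],[0,0,0,-0.01,0,-0.5,1],[0,0,0,-0.01,0,-0.5,1],[0,0,0,-0.01,0,-0.24,1],[0,0,0,0,0,0,1]]

```text
clock: 13.45
tool_pos: [0.4665, 0.2921, 0.187]
eef_rot: [-0.031, 0.707, -0.706, 0.031]
contact_force: [-0.7, 0.6, -4.3]
opening: 0.151
```

Request:
send_rows:
  motion:
    - [[0,0,0,0,0.1,0,1],[0,0,0,0,0.1,0,1],[0,0,0,0,0.1,0,1],[0,0,0,0,0,0,1],[0,0,0,0,0,0,1]]

```text
clock: 13.87
tool_pos: [0.467, 0.2887, 0.1812]
eef_rot: [0.029, -0.706, 0.707, -0.029]
contact_force: [-0.6, -0.1, -3.5]
opening: 0.15
```

Run:
```python
from m import *
w=cam("wrist");s=get_state();print(s["tool_pos"],s["contact_force"],s["moment"],s["q"])
crop(w["img"],230,0,340,90,7,"pics/w5c.png")
t=cam("top");crop(t["img"],90,160,170,230,8,"pics/t5.png")
```

```text
[0.4671 0.2889 0.1813] [ 0.576  -0.4833 -4.4536] [ 0.0273  0.1016 -0.0039] [-0.9234  0.749   0.4949  1.887  -0.5651  0.6483 -1.5677]
```

View pics/w5c.png

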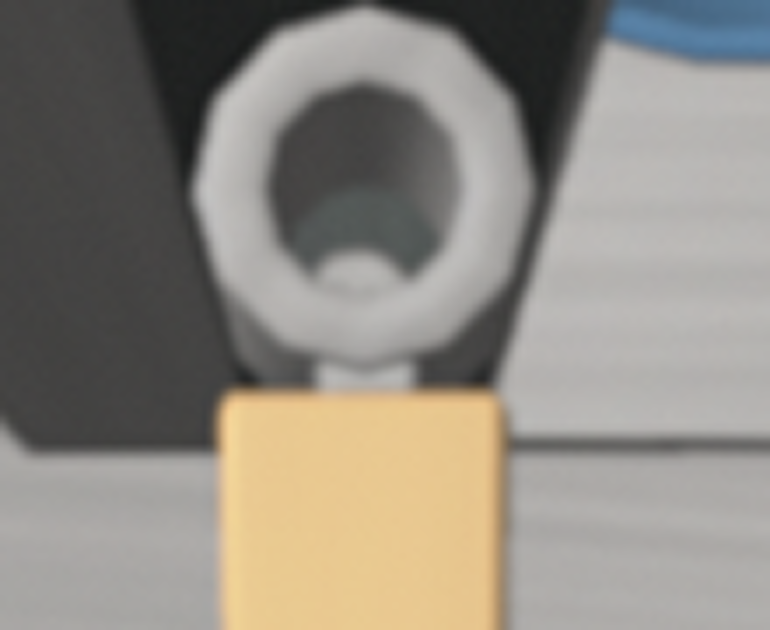

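View pics/t5.png

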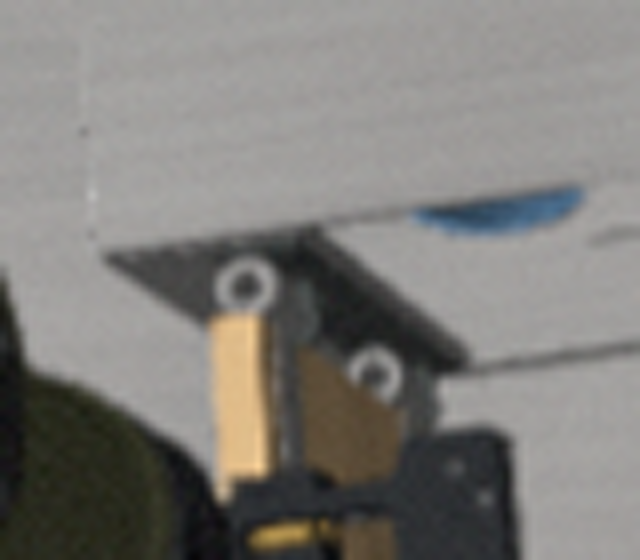

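Run:
```python
from m import *
w=cam("wrist");s=get_state();p=s["tool_pos"];R=Ro.from_quat(s["eef_rot"]).as_matrix()
meas(w,p,R,(282.0,26.7),(281.1,42.0))
```

```text
K [0.5724 0.2992 0.1887] in tool [-0.1057 -0.0073 -0.0015] U [0.5729 0.2997 0.162 ]
D world [0.0005 0.0005 0.    ] tool [-0.0286  0.     -0.0202]
```

Request:
send_rows:
  motion:
    - [[0,0,0,-0.02,0.1,-0.02,1],[0,0,0,0,0.1,0,1],[0,0,0,0,0.08,0,1],[0,0,0,0,0.05,0,1],[0,0,0,0,0.05,0,1]]

```text
clock: 14.43
tool_pos: [0.4673, 0.2897, 0.1735]
eef_rot: [0.029, -0.706, 0.707, -0.029]
contact_force: [-0.4, -0.4, -3.7]
opening: 0.153
```

Request:
send_rows:
  motion:
    - [[0,0,0,0,0.05,0,1],[0,0,0,0,0.05,0,1],[0,0,0,0,0.05,0,1],[0,0,0,0,0,0,1],[0,0,0,0,0,0,1]]

```text
clock: 14.85
tool_pos: [0.4674, 0.2897, 0.1707]
eef_rot: [0.029, -0.706, 0.707, -0.029]
contact_force: [-0.3, 0.6, -4.7]
opening: 0.152
```

Request:
send_rows:
  motion:
    - [[0,0,0,0,0.06,0,1],[0,0,0,0,0.06,0,1],[0,0,0,0,0.06,0,1],[0,0,0,0,0.06,0,1],[0,0,0,0,0,0,1]]

```text
clock: 15.27
tool_pos: [0.4673, 0.2897, 0.1656]
eef_rot: [0.029, -0.706, 0.707, -0.029]
contact_force: [-0.6, -0.1, -3.6]
opening: 0.155
```

Run:
```python
from m import *
w=cam("wrist");s=get_state();print(s["tool_pos"],s["contact_force"],s["moment"])
crop(w["img"],230,0,340,90,7,"pics/w6c.png")
```

```text
[0.4673 0.2897 0.1658] [-0.9477 -0.8497 -4.5615] [-0.0142  0.1003  0.0093]
```

View pics/w6c.png

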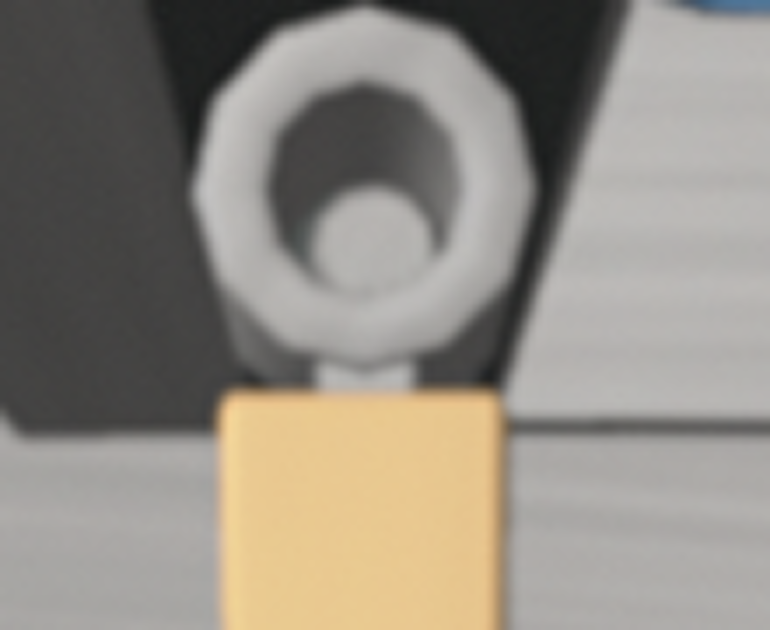

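Request:
send_rows:
  motion:
    - [[0,0,0,0,0.06,0.01,1],[0,0,0,0,0.06,0,1],[0,0,0,0,0.05,0,1],[0,0,0,0,0.05,0,1],[0,0,0,0,0.05,0,1]]

```text
clock: 15.73
tool_pos: [0.4674, 0.2895, 0.1604]
eef_rot: [-0.029, 0.707, -0.706, 0.029]
contact_force: [0.7, -0.0, -4.3]
opening: 0.154
```

Request:
send_rows:
  motion:
    - [[0,0,0,0,0.025,0,1],[0,0,0,0,0.025,0,1],[0,0,0,0,0,0,1],[0,0,0,0,0,0,1],[0,0,0,0,0,0,1]]

```text
clock: 16.15
tool_pos: [0.4674, 0.2895, 0.1596]
eef_rot: [-0.029, 0.707, -0.706, 0.029]
contact_force: [-0.5, 0.6, -4.7]
opening: 0.154
```

Request:
send_rows:
  motion:
    - [[0,0,0,0,0.025,0,1],[0,0,0,0,0.025,0,1],[0,0,0,0,0,0,1],[0,0,0,0,0,0,1],[0,0,0,0,0,0,1]]

```text
clock: 16.57
tool_pos: [0.4674, 0.2895, 0.1585]
eef_rot: [-0.029, 0.707, -0.706, 0.029]
contact_force: [-0.3, -0.3, -4.4]
opening: 0.152
```

Request:
send_rows:
  motion:
    - [[0,0,0,0,0.025,0,1],[0,0,0,0,0.0,0,1],[0,0,0,0,0,0,1],[0,0,0,0,0,0,1],[0,0,0,0,0,0,1]]

```text
clock: 16.98
tool_pos: [0.4675, 0.2895, 0.1581]
eef_rot: [-0.029, 0.707, -0.706, 0.029]
contact_force: [0.4, -0.3, -2.4]
opening: 0.155
```

Contact begins (load falling from 4.3 to 2.4 N). A little further to seat.

Request:
send_rows:
  motion:
    - [[0,0,0,0,0.02,0,1],[0,0,0,0,0.0,0,1],[0,0,0,0,0,0,1],[0,0,0,0,0,0,1],[0,0,0,0,0,0,1]]

```text
clock: 17.4
tool_pos: [0.4673, 0.2896, 0.1578]
eef_rot: [-0.029, 0.707, -0.706, 0.029]
contact_force: [-2.5, 0.7, 3.3]
opening: 0.153
```

Request:
send_rows:
  motion:
    - [[0,0,0,0,0.02,0,1],[0,0,0,0,0.0,0,1],[0,0,0,0,0,0,1],[0,0,0,0,0,0,1],[0,0,0,0,0,0,1]]

```text
clock: 17.82
tool_pos: [0.467, 0.2895, 0.1575]
eef_rot: [-0.029, 0.707, -0.706, 0.029]
contact_force: [-4.2, 0.4, 5.1]
opening: 0.157
```

Run:
```python
from m import *
w=cam("wrist");s=get_state();print(s["tool_pos"],s["contact_force"],s["moment"])
crop(w["img"],230,0,340,90,7,"pics/w7c.png")
t=cam("top");crop(t["img"],90,160,200,270,5,"pics/t7.png")
```

```text
[0.467  0.2895 0.1575] [-3.9644 -0.538   3.9463] [-0.1082  0.6893 -0.0065]
```

View pics/w7c.png

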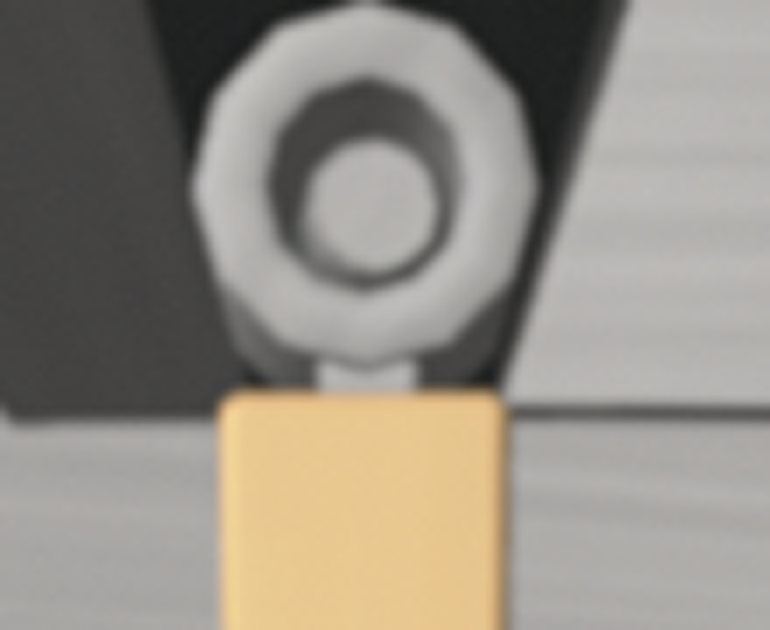

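View pics/t7.png

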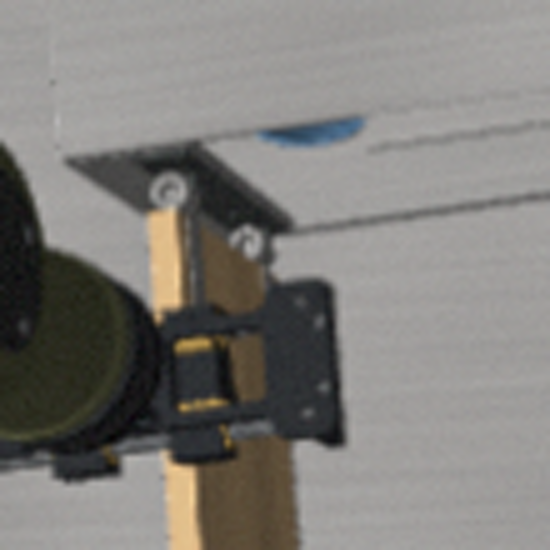

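Request:
send_rows:
  motion:
    - [[0,0,0,0,-0.02,0,0],[0,0,0,0,0,0,0],[0,0,0,0,0,0,0],[0,0,0,0,0,0,0],[0,0,0,0,0,0,0]]

```text
clock: 18.33
tool_pos: [0.4677, 0.2895, 0.1576]
eef_rot: [-0.029, 0.707, -0.707, 0.029]
contact_force: [0.4, -0.8, 0.2]
opening: 0.494
```

Request:
send_rows:
  motion:
    - [[0,0,0,0,0,0,0],[0,0,0,0,0,0,0],[0,0,0,0,0,0,0],[0,0,0,0,0,0,0],[0,0,0,0,0,0,0]]

```text
clock: 18.75
tool_pos: [0.4674, 0.2896, 0.1576]
eef_rot: [-0.029, 0.707, -0.706, 0.029]
contact_force: [0.1, 0.0, -0.3]
opening: 0.503
```

Run:
```python
from m import *
w=cam("wrist");s=get_state();print(s["tool_pos"],s["contact_force"],s["moment"],s["opening"])
cv2.imwrite("pics/w8.png",w["img"])
crop(w["img"],230,0,340,90,7,"pics/w8c.png")
```

```text
[0.4674 0.2895 0.1576] [ 0.1313 -0.1398 -0.1801] [-0.0374  0.1575 -0.0027] 0.4999160945944781
```

View pics/w8.png

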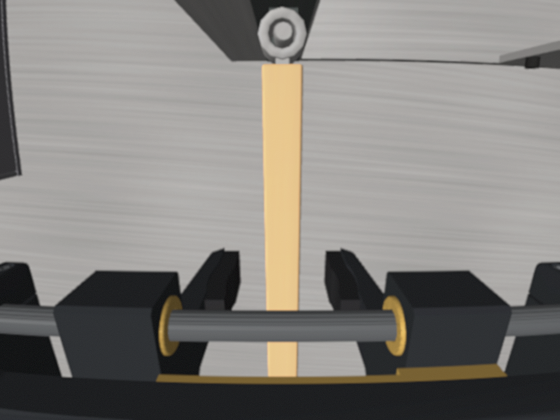

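View pics/w8c.png

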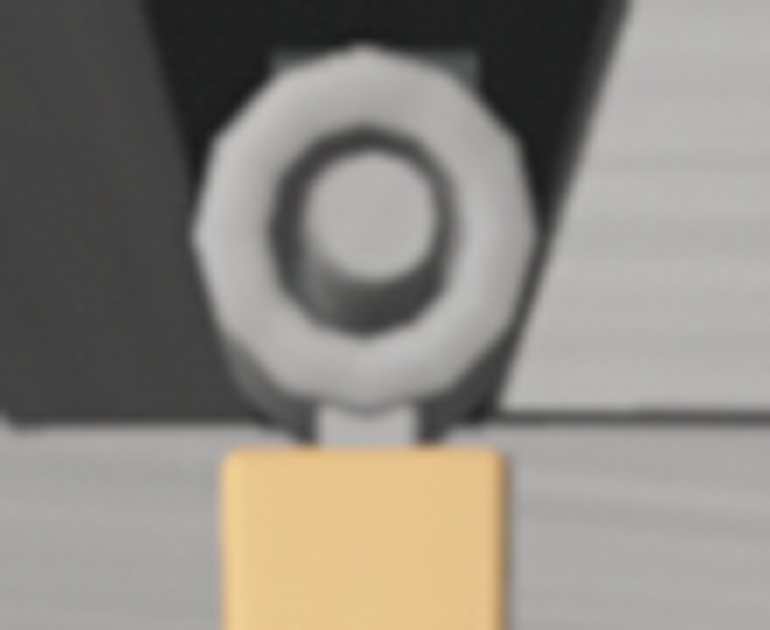

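Run:
```python
from m import *
w=cam("wrist")
U=onz(w,[(283,31)],.162)[0]
for z in (.164,.166,.168,.171): print(z,onz(w,[(282.1,31.9)],z)[0],U)
# ring width -> height
o=-w["R"].T@w["t"];print("cam",o)
c=cam("scene");crop(c["img"],110,130,230,250,5,"pics/s8.png")
t=cam("top");crop(t["img"],90,160,200,270,5,"pics/t8.png")
```

```text
0.164 [0.5711 0.2997 0.164 ] [0.5719 0.2994 0.162 ]
0.166 [0.5706 0.2996 0.166 ] [0.5719 0.2994 0.162 ]
0.168 [0.5701 0.2996 0.168 ] [0.5719 0.2994 0.162 ]
0.171 [0.5694 0.2995 0.171 ] [0.5719 0.2994 0.162 ]
cam [0.5411 0.2972 0.2881]
```

View pics/t8.png

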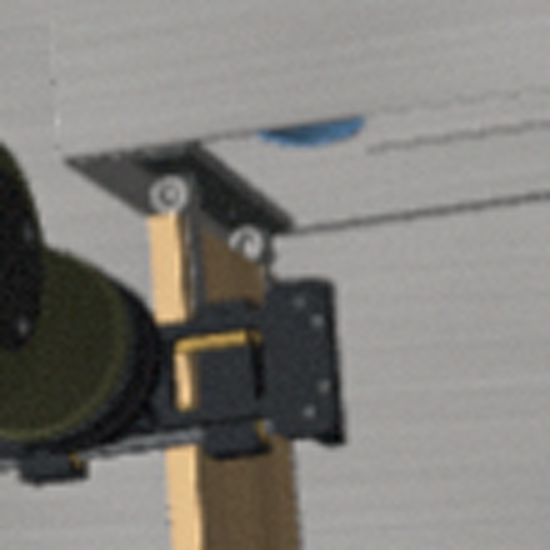

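Request:
send_rows:
  motion:
    - [[0,0,0,0,-0.3,0,0],[0,0,0,0,-0.7,0,0],[0,0,0,0,-1,0,0],[0,0,0,0,-1,0,0],[0,0,0,0,-0.3,0,0]]

```text
clock: 19.37
tool_pos: [0.4689, 0.2898, 0.2264]
eef_rot: [-0.028, 0.707, -0.706, 0.031]
contact_force: [0.1, 0.3, -0.3]
opening: 0.499
```

Run:
```python
from m import *
w=cam("wrist");s=get_state();p=s["tool_pos"];print(p,s["contact_force"])
R=Ro.from_quat(s["eef_rot"]).as_matrix()
cv2.imwrite("pics/w9.png",w["img"])
P=np.array([.5722,.2995]);a=.095
for th,z in ((0,.225),(0,.163),(15,.163),(30,.163),(45,.163),(60,.163),(75,.163),(90,.163)):
    q=np.radians(th);C,S=np.cos(q),np.sin(q)
    d=.007+.0175*C+.009*S+(.012 if th==0 else 0)
    u=-.15*C-d*S;v=-.15*S+d*C
    X=np.array([P[0]+u*np.cos(a)-v*np.sin(a),P[1]+u*np.sin(a)+v*np.cos(a),z])
    print(th,X,(X-p)@R/.02); p=X
```

```text
[0.4689 0.29   0.2263] [ 0.4886 -0.388  -0.1872]
0 [0.4194 0.3216 0.225 ] [ 2.3341  0.0569 -1.7798]
0 [0.4194 0.3216 0.163 ] [0.0137 3.1    0.0069]
15 [0.4225 0.2717 0.163 ] [ 0.0525 -0.0058  2.5   ]
30 [0.4345 0.2342 0.163 ] [-0.4464 -0.0023  1.9161]
45 [0.4568 0.2002 0.163 ] [-0.9708  0.0003  1.7855]
60 [0.4884 0.1729 0.163 ] [-1.4627  0.0032  1.495 ]
75 [0.5274 0.1549 0.163 ] [-1.865   0.0059  1.0528]
90 [0.5705 0.1487 0.163 ] [-2.1241  0.0083  0.4906]
```

View pics/w9.png

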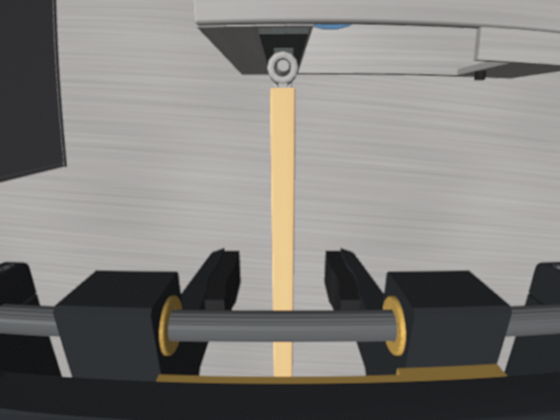

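Request:
send_rows:
  motion:
    - [[0,0,0,0.3,0,-0.3,1],[0,0,0,0.6,0,-0.5,1],[0,0,0,0.6,0,-0.5,1],[0,0,0,0.6,0,-0.5,1],[0,0,0,0.23,0,-0.2,1]]
  force: 30

```text
clock: 19.83
tool_pos: [0.4142, 0.3271, 0.222]
eef_rot: [0.032, -0.706, 0.707, -0.029]
contact_force: [0.2, -0.4, -0.2]
opening: 0.144
```

Request:
send_rows:
  motion:
    - [[0,0,0,0,0.1,0,1],[0,0,0,0,0.2,0,1],[0,0,0,0,0.2,0,1],[0,0,0,0,0.2,0,1],[0,0,0,0,0.2,0,1]]

```text
clock: 20.25
tool_pos: [0.4183, 0.3248, 0.205]
eef_rot: [0.029, -0.706, 0.707, -0.029]
contact_force: [0.3, -0.6, 0.7]
opening: 0.006
```

Run:
```python
from m import *
w=cam("wrist");s=get_state();p=s["tool_pos"];print(p,s["contact_force"],s["opening"])
cv2.imwrite("pics/w10.png",w["img"])
```

```text
[0.4178 0.3247 0.2044] [ 0.2128  0.3068 -1.3346] 0.005420192831549993
```

View pics/w10.png

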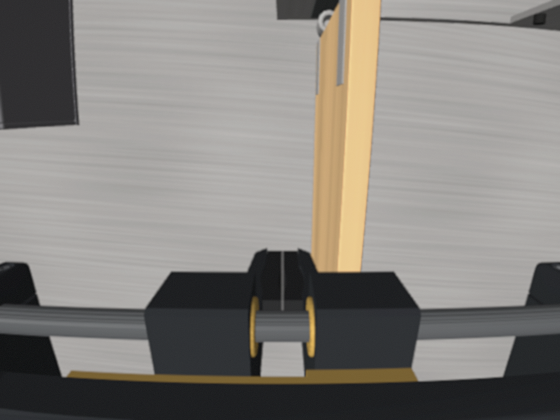

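Request:
send_rows:
  motion:
    - [[0,0,0,0,0.4,0,1],[0,0,0,0,0.5,0,1],[0,0,0,0,0.5,0,1],[0,0,0,0,0.4,0,1],[0,0,0,0,0.25,0,1]]

```text
clock: 20.72
tool_pos: [0.4171, 0.3252, 0.1631]
eef_rot: [0.03, -0.706, 0.707, -0.029]
contact_force: [0.7, 0.0, -0.5]
opening: 0.007
```

Request:
send_rows:
  motion:
    - [[0,0,0,0,0,0.3,1],[0,0,0,0,0,0.3,1],[0,0,0,0,0,0.25,1],[0,0,0,0,0,0.25,1],[0,0,0,0,0,0.25,1]]

```text
clock: 21.13
tool_pos: [0.4203, 0.2979, 0.1651]
eef_rot: [-0.029, 0.707, -0.706, 0.029]
contact_force: [0.9, 0.1, 0.0]
opening: 0.003
```

Request:
send_rows:
  motion:
    - [[0,0,0,0,0,0.25,1],[0,0,0,0,0,0.25,1],[0,0,0,0,0,0.25,1],[0,0,0,0,0,0.25,1],[0,0,0,0,0,0.25,1]]

```text
clock: 21.55
tool_pos: [0.422, 0.2733, 0.1647]
eef_rot: [-0.029, 0.707, -0.706, 0.029]
contact_force: [0.7, -0.3, -0.1]
opening: 0.008
```

Run:
```python
from m import *
w=cam("wrist");s=get_state();p=s["tool_pos"];print(p,s["contact_force"],s["opening"])
cv2.imwrite("pics/w11.png",w["img"])
```

```text
[0.4222 0.2719 0.1647] [-0.2985 -0.404  -0.872 ] 0.004821736437605566
```

View pics/w11.png

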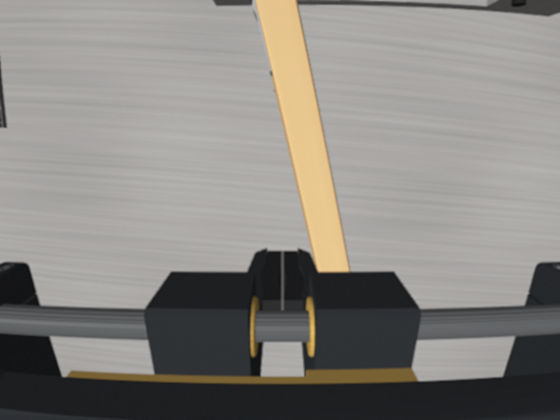

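Request:
send_rows:
  motion:
    - [[0,0,0,-0.05,0,0.24,1],[0,0,0,-0.05,0,0.24,1],[0,0,0,-0.05,0,0.24,1],[0,0,0,-0.06,0,0.24,1],[0,0,0,-0.06,0,0.24,1]]

```text
clock: 22.02
tool_pos: [0.4296, 0.2497, 0.1646]
eef_rot: [-0.029, 0.707, -0.706, 0.029]
contact_force: [0.1, -1.2, 0.1]
opening: 0.009
```

Request:
send_rows:
  motion:
    - [[0,0,0,-0.06,0,0.24,1],[0,0,0,-0.06,0,0.24,1],[0,0,0,-0.06,0,0.24,1],[0,0,0,-0.12,0,0.22,1],[0,0,0,-0.12,0,0.22,1]]

```text
clock: 22.43
tool_pos: [0.4397, 0.2273, 0.1646]
eef_rot: [-0.029, 0.707, -0.706, 0.029]
contact_force: [-0.3, -0.2, 0.1]
opening: 0.005
```

Request:
send_rows:
  motion:
    - [[0,0,0,-0.12,0,0.22,1],[0,0,0,-0.12,0,0.22,1],[0,0,0,-0.12,0,0.22,1],[0,0,0,-0.12,0,0.22,1],[0,0,0,-0.12,0,0.22,1]]

```text
clock: 22.85
tool_pos: [0.4537, 0.2065, 0.1646]
eef_rot: [-0.029, 0.707, -0.706, 0.029]
contact_force: [-0.2, -0.1, 0.8]
opening: 0.003
```

Run:
```python
from m import *
w=cam("wrist");s=get_state();p=s["tool_pos"];print(p,s["contact_force"],s["opening"])
cv2.imwrite("pics/w12.png",w["img"])
t=cam("top");crop(t["img"],60,100,260,270,4,"pics/t12.png")
```

```text
[0.4544 0.2053 0.1647] [ 0.7657 -0.6616  0.0148] 0.009710209698341767
```

View pics/w12.png

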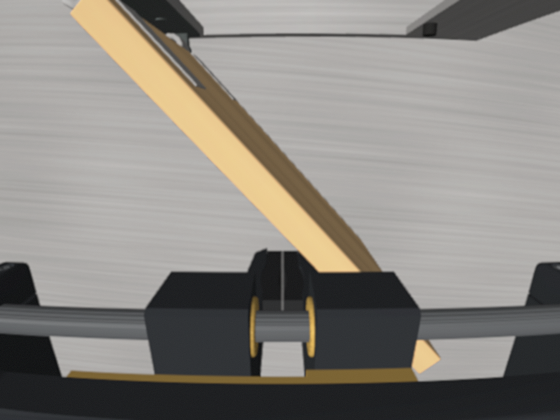

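View pics/t12.png

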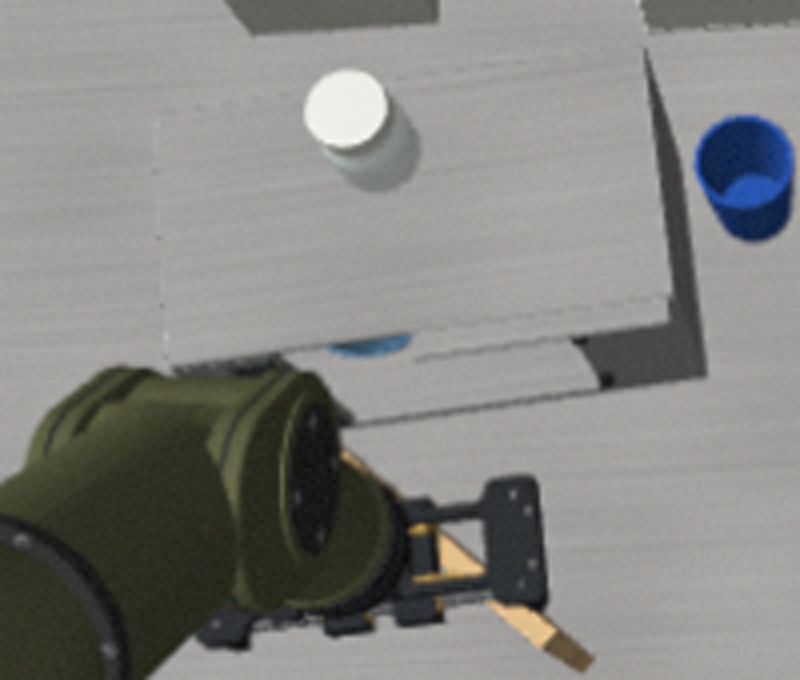

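Request:
send_rows:
  motion:
    - [[0,0,0,-0.12,0,0.22,1],[0,0,0,-0.18,0,0.19,1],[0,0,0,-0.18,0,0.19,1],[0,0,0,-0.18,0,0.19,1],[0,0,0,-0.18,0,0.19,1]]

```text
clock: 23.37
tool_pos: [0.4723, 0.1883, 0.1646]
eef_rot: [-0.029, 0.707, -0.707, 0.029]
contact_force: [-0.1, -0.2, 0.0]
opening: 0.005
```

Request:
send_rows:
  motion:
    - [[0,0,0,-0.18,0,0.19,1],[0,0,0,-0.18,0,0.19,1],[0,0,0,-0.18,0,0.19,1],[0,0,0,-0.18,0,0.17,1],[0,0,0,-0.22,0,0.14,1]]

```text
clock: 23.78
tool_pos: [0.4922, 0.1722, 0.1646]
eef_rot: [0.029, -0.707, 0.707, -0.029]
contact_force: [-0.1, 0.4, -0.0]
opening: 0.007
```

Run:
```python
from m import *
w=cam("wrist");s=get_state();p=s["tool_pos"];print(p,s["contact_force"],s["opening"])
cv2.imwrite("pics/w13.png",w["img"])
t=cam("scene");crop(t["img"],60,40,260,250,3,"pics/s13.png")
```

```text
[0.4935 0.1717 0.1647] [ 0.602  -0.0211  0.1198] 0.00414508642826897
```

View pics/w13.png

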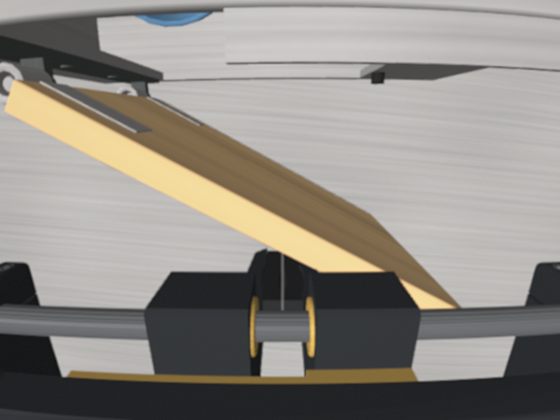

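View pics/s13.png

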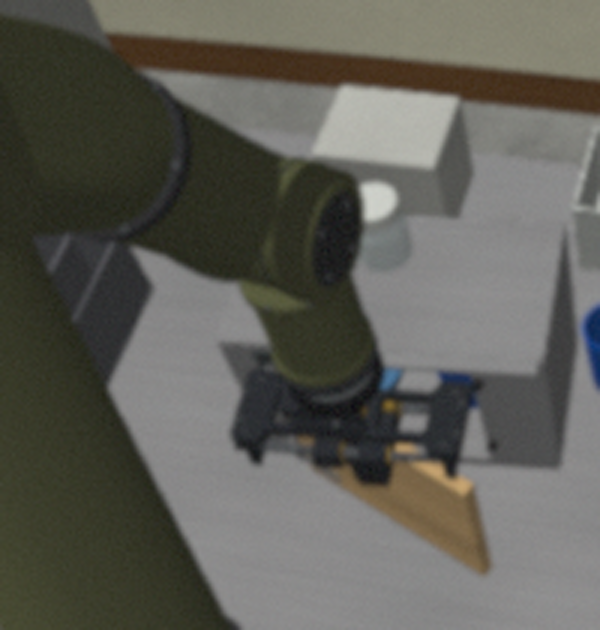

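Request:
send_rows:
  motion:
    - [[0,0,0,-0.22,0,0.14,1],[0,0,0,-0.22,0,0.14,1],[0,0,0,-0.22,0,0.14,1],[0,0,0,-0.22,0,0.14,1],[0,0,0,-0.22,0,0.13,1]]

```text
clock: 24.3
tool_pos: [0.5156, 0.1605, 0.1647]
eef_rot: [0.029, -0.707, 0.707, -0.029]
contact_force: [0.1, -0.5, -0.4]
opening: 0.003
```

Request:
send_rows:
  motion:
    - [[0,0,0,-0.22,0,0.12,1],[0,0,0,-0.22,0,0.1,1],[0,0,0,-0.22,0,0.08,1],[0,0,0,-0.22,0,0.06,1],[0,0,0,-0.2,0,0.05,1]]

```text
clock: 24.72
tool_pos: [0.5377, 0.1542, 0.1646]
eef_rot: [0.029, -0.706, 0.707, -0.029]
contact_force: [0.1, -1.2, 1.0]
opening: 0.005
```

Run:
```python
from m import *
w=cam("wrist");s=get_state();p=s["tool_pos"];print(p,s["contact_force"],s["opening"])
cv2.imwrite("pics/w14.png",w["img"])
```

```text
[0.5386 0.154  0.1647] [ 1.3216 -0.5597  0.4041] 0.002772743116344928
```

View pics/w14.png

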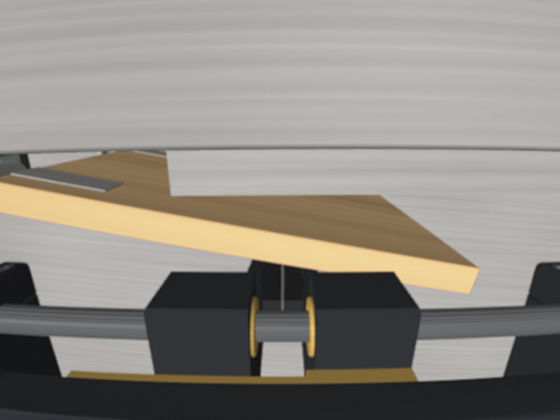

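Request:
send_rows:
  motion:
    - [[0,0,0,-0.17,0,0.04,1],[0,0,0,-0.17,0,0.04,1],[0,0,0,-0.17,0,0.03,1],[0,0,0,-0.15,0,0.03,1],[0,0,0,-0.15,0,0.03,1]]

```text
clock: 25.18
tool_pos: [0.554, 0.1524, 0.1646]
eef_rot: [-0.029, 0.707, -0.706, 0.029]
contact_force: [-0.8, 0.5, -0.2]
opening: 0.003
```

Request:
send_rows:
  motion:
    - [[0,0,0,-0.13,0,0.02,1],[0,0,0,-0.12,0,0.02,1],[0,0,0,-0.11,0,0.01,1],[0,0,0,-0.1,0,0,1],[0,0,0,-0.1,0,0,1]]

```text
clock: 25.6
tool_pos: [0.565, 0.1522, 0.1646]
eef_rot: [0.029, -0.706, 0.707, -0.029]
contact_force: [0.3, -1.0, 1.0]
opening: 0.005
```

Run:
```python
from m import *
w=cam("wrist");s=get_state();p=s["tool_pos"];print(p,s["contact_force"],s["opening"])
cv2.imwrite("pics/w15.png",w["img"])
```

```text
[0.5655 0.1522 0.1647] [0.3502 0.361  0.0102] 0.005204992173480785
```

View pics/w15.png

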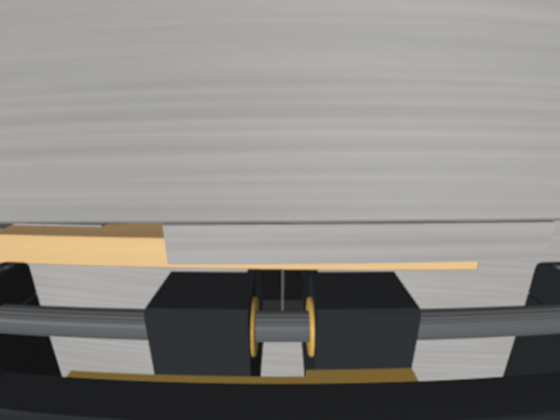

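Request:
send_rows:
  motion:
    - [[0,0,0,-0.06,0,0,1],[0,0,0,-0.05,0,0,1],[0,0,0,-0.05,0,0,1],[0,0,0,-0.04,0,0,1],[0,0,0,-0.03,0,0,1]]

```text
clock: 26.07
tool_pos: [0.5695, 0.1526, 0.1646]
eef_rot: [-0.029, 0.707, -0.706, 0.029]
contact_force: [-0.6, -0.5, -0.6]
opening: 0.004
```

Request:
send_rows:
  motion:
    - [[0,0,0,-0.03,0,0,1],[0,0,0,-0.03,0,0,1],[0,0,0,0,0,0,1],[0,0,0,0,0,0,1],[0,0,0,0,0,0,1]]

```text
clock: 26.48
tool_pos: [0.5697, 0.1526, 0.1645]
eef_rot: [-0.03, 0.707, -0.706, 0.029]
contact_force: [-4.4, -1.2, 3.5]
opening: 0.006
```

Request:
send_rows:
  motion:
    - [[0,0,0,0.02,0,0,1],[0,0,0,0.03,0,0,1],[0,0,0,0.05,0,0,1],[0,0,0,0.1,0,0,1],[0,0,0,0.2,0,0,1]]

```text
clock: 26.9
tool_pos: [0.5639, 0.1523, 0.1648]
eef_rot: [-0.028, 0.707, -0.706, 0.03]
contact_force: [-0.3, -0.4, 0.3]
opening: 0.005
```

Request:
send_rows:
  motion:
    - [[0,0,0,0.4,0,0,1],[0,0,0,0.6,0,0,1],[0,0,0,0.8,0,0,1],[0,0,0,0.8,0,0,1],[0,0,0,0.4,0,0,1]]

```text
clock: 27.32
tool_pos: [0.5004, 0.147, 0.1646]
eef_rot: [-0.03, 0.707, -0.706, 0.029]
contact_force: [-0.5, 0.1, -0.5]
opening: 0.003
```

Run:
```python
from m import *
w=cam("wrist");s=get_state();p=s["tool_pos"];print(p,s["contact_force"],s["clock"])
cv2.imwrite("pics/w16.png",w["img"])
t=cam("top");crop(t["img"],60,100,260,250,4,"pics/t16.png")
```

```text
[0.4995 0.147  0.1646] [-1.7468 -0.5209  0.1277] 27.3667
```

View pics/w16.png

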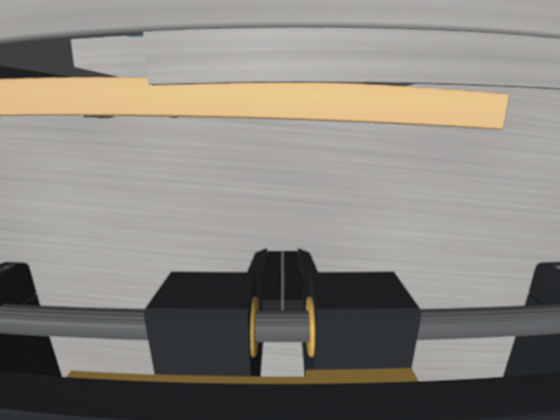

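View pics/t16.png

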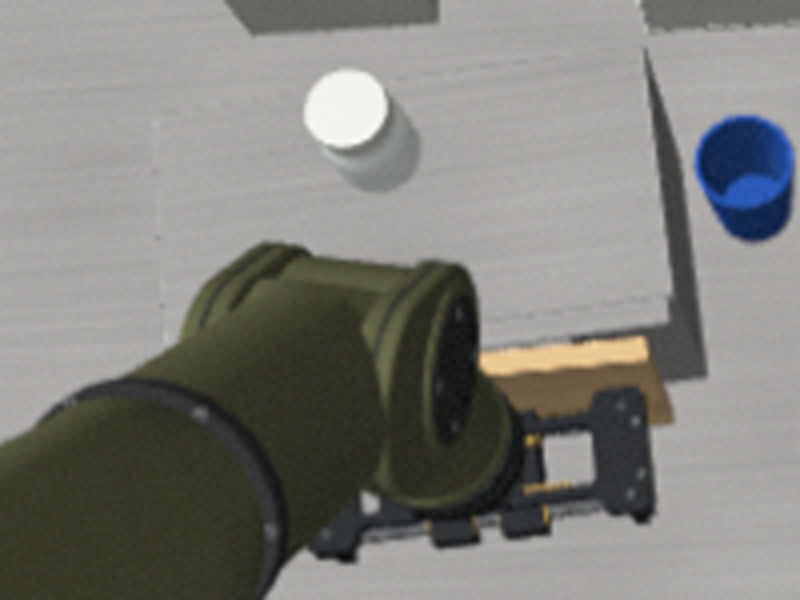

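```bash
cat > f.py <<'E'
from m import *
def free(w,pts):
    a=.095;c=np.array([.679,.200])
    X=onz(w,pts,.178)[:,:2]-c
    print("cab xy",np.c_[X[:,0]*np.cos(a)+X[:,1]*np.sin(a),-X[:,0]*np.sin(a)+X[:,1]*np.cos(a)])
E
python3 - <<'E'
from f import *
w=cam("wrist");s=get_state();print(s["clock"])
free(w,[(507,95),(503,128),(100,79),(100,114)])
crop(w["img"],380,60,540,150,5,"pics/w17.png")
E
```

```text
27.4667
cab xy [[-0.0995 -0.1187]
 [-0.1116 -0.1191]
 [-0.0927  0.0308]
 [-0.105   0.0326]]
```

View pics/w17.png

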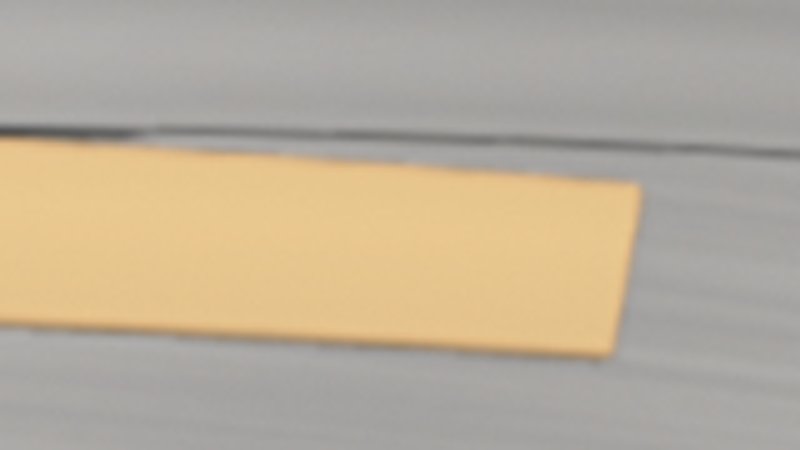

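Request:
send_rows:
  motion:
    - [[0,0,0,-0.3,0,0,1],[0,0,0,-0.7,0,0,1],[0,0,0,-0.7,0,0,1],[0,0,0,-0.6,0,0,1],[0,0,0,-0.2,0,0,1]]

```text
clock: 27.88
tool_pos: [0.5563, 0.1514, 0.1648]
eef_rot: [0.028, -0.706, 0.707, -0.031]
contact_force: [-0.0, -0.3, 0.2]
opening: 0.004
```

Run:
```python
from f import *
w=cam("wrist");s=get_state();print(s["clock"],s["tool_pos"],s["contact_force"])
cv2.imwrite("pics/w18.png",w["img"])
```

```text
27.9333 [0.5558 0.1513 0.1647] [ 1.0295  0.1991 -0.1114]
```

View pics/w18.png

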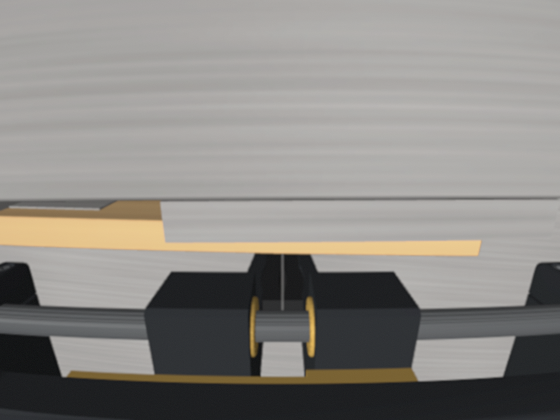

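Request:
send_rows:
  motion:
    - [[0,0,0,-0.07,0,0,1],[0,0,0,-0.07,0,0,1],[0,0,0,-0.07,0,0,1],[0,0,0,-0.07,0,0,1],[0,0,0,-0.07,0,0,1]]

```text
clock: 28.35
tool_pos: [0.5595, 0.1519, 0.1647]
eef_rot: [-0.029, 0.707, -0.706, 0.029]
contact_force: [0.1, 0.1, -0.6]
opening: 0.004
```

Request:
send_rows:
  motion:
    - [[0,0,0,-0.07,0,0,1],[0,0,0,-0.07,0,0,1],[0,0,0,-0.06,0,0,1],[0,0,0,-0.05,0,0,1],[0,0,0,-0.05,0,0,1]]

```text
clock: 28.77
tool_pos: [0.5657, 0.1523, 0.1646]
eef_rot: [-0.029, 0.707, -0.706, 0.029]
contact_force: [-0.5, 0.1, 0.1]
opening: 0.005
```

Request:
send_rows:
  motion:
    - [[0,0,0,-0.05,0,0,1],[0,0,0,-0.05,0,0,1],[0,0,0,-0.05,0,0,1],[0,0,0,-0.05,0,0,1],[0,0,0,-0.04,0,0,1]]

```text
clock: 29.18
tool_pos: [0.5697, 0.1526, 0.1645]
eef_rot: [-0.03, 0.707, -0.706, 0.029]
contact_force: [-3.5, -0.4, 2.5]
opening: 0.005
```

Request:
send_rows:
  motion:
    - [[0,0,0,0.01,0,0,1],[0,0,0,0.01,0,0,1],[0,0,0,0.01,0,0,1],[0,0,0,0.01,0,0,1],[0,0,0,0.01,0,0,1]]

```text
clock: 29.6
tool_pos: [0.5696, 0.1527, 0.1645]
eef_rot: [0.029, -0.706, 0.707, -0.029]
contact_force: [-1.5, -0.5, 0.6]
opening: 0.008
```

Request:
send_rows:
  motion:
    - [[0,0,0,0.01,0,0,1],[0,0,0,0.01,0,0,1],[0,0,0,0.01,0,0,1],[0,0,0,0.01,0,0,1],[0,0,0,0.01,0,0,1]]

```text
clock: 30.02
tool_pos: [0.5687, 0.1527, 0.1647]
eef_rot: [-0.029, 0.707, -0.706, 0.029]
contact_force: [-0.4, -0.3, -0.1]
opening: 0.008
```

Request:
send_rows:
  motion:
    - [[0,0,0,0.01,0,0,1],[0,0,0,0.01,0,0,1],[0,0,0,0.01,0,0,1],[0,0,0,0.01,0,0,1],[0,0,0,0.01,0,0,1]]

```text
clock: 30.43
tool_pos: [0.5675, 0.1525, 0.1646]
eef_rot: [-0.029, 0.707, -0.706, 0.029]
contact_force: [0.6, -0.6, -0.4]
opening: 0.003
```

Request:
send_rows:
  motion:
    - [[0,0,0,0,0,0,1],[0,0,0,0,0,0,1],[0,0,0,0,0,0,1],[0,0,0,0,0,0,1],[0,0,0,0,0,0,1]]

```text
clock: 30.85
tool_pos: [0.5675, 0.1525, 0.1646]
eef_rot: [-0.029, 0.707, -0.706, 0.029]
contact_force: [-0.3, -0.2, -0.4]
opening: 0.004
```

Run:
```python
from f import *
w=cam("wrist");s=get_state();print(s["clock"],s["tool_pos"],s["contact_force"])
cv2.imwrite("pics/w19.png",w["img"])
```

```text
30.9 [0.5675 0.1525 0.1646] [ 1.0813  0.3149 -0.1337]
```

View pics/w19.png

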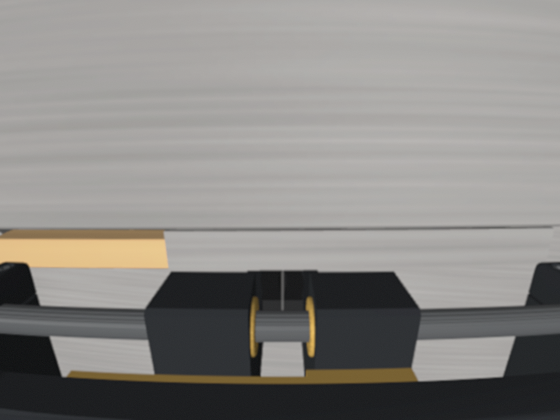

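Door stayed shut behind the lip. Back away slowly, then farther.

Request:
send_rows:
  motion:
    - [[0,0,0,0.03,0,0,1],[0,0,0,0.05,0,0,1],[0,0,0,0.1,0,0,1],[0,0,0,0.2,0,0,1],[0,0,0,0.4,0,0,1]]

```text
clock: 31.32
tool_pos: [0.5521, 0.1512, 0.1646]
eef_rot: [-0.029, 0.707, -0.707, 0.03]
contact_force: [-0.5, -0.7, -0.4]
opening: 0.008
```

Request:
send_rows:
  motion:
    - [[0,0,0,0.6,0,0,1],[0,0,0,0.8,0,0,1],[0,0,0,0.8,0,0,1],[0,0,0,0.6,0,0,1],[0,0,0,0.3,0,0,1]]

```text
clock: 31.73
tool_pos: [0.4875, 0.1459, 0.1647]
eef_rot: [-0.03, 0.707, -0.706, 0.028]
contact_force: [-0.5, -0.0, 0.0]
opening: 0.006
```

Request:
send_rows:
  motion:
    - [[0,0,0,0,0,0,1],[0,0,0,0,0,0,1],[0,0,0,0,0,0,1],[0,0,0,0,0,0,1],[0,0,0,0,0,0,1]]

```text
clock: 32.15
tool_pos: [0.4908, 0.1461, 0.1646]
eef_rot: [-0.029, 0.707, -0.706, 0.029]
contact_force: [0.0, -0.3, -0.1]
opening: -0.001
```

Run:
```python
from f import *
w=cam("wrist");s=get_state();p=s["tool_pos"];print(p,s["contact_force"],s["clock"])
cv2.imwrite("pics/w20.png",w["img"])
t=cam("top");crop(t["img"],60,100,260,250,4,"pics/t20.png")
```

```text
[0.4907 0.1461 0.1645] [ 0.3443 -0.7189 -1.3085] 32.2
```

View pics/w20.png

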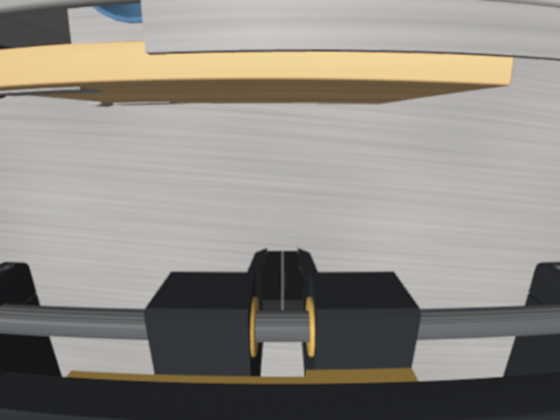

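View pics/t20.png

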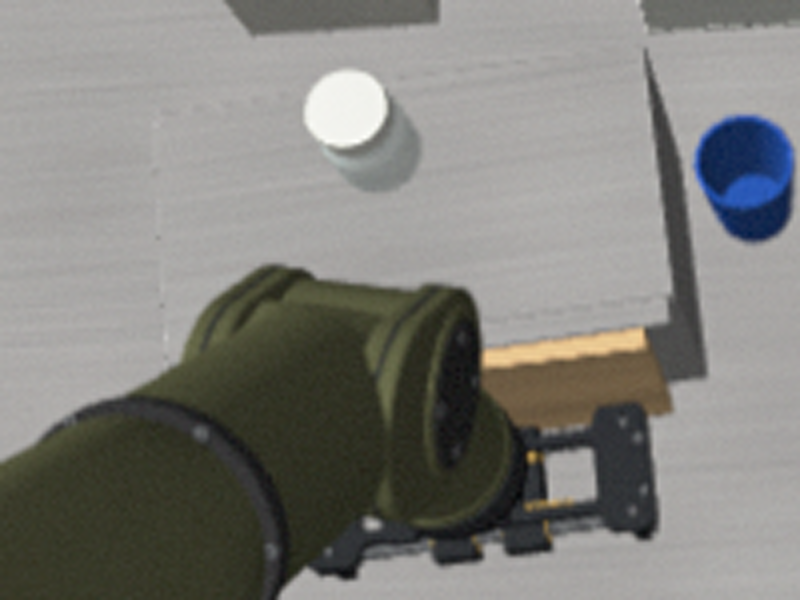

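Request:
send_rows:
  motion:
    - [[0,0,0,0.3,-0.5,-0.4,1],[0,0,0,0.3,-0.7,-0.8,1],[0,0,0,0,-0.7,-1,1],[0,0,0,0,-0.5,-1,1],[0,0,0,0,-0.3,-1,1]]

```text
clock: 32.67
tool_pos: [0.4717, 0.2297, 0.2198]
eef_rot: [-0.028, 0.707, -0.706, 0.03]
contact_force: [0.9, -0.2, -0.4]
opening: 0.005
```

Request:
send_rows:
  motion:
    - [[0,0,0,0,0,-0.8,1],[0,0,0,0,0,-0.4,1],[0,0,0,0,0,0,1],[0,0,0,0,0,0,1],[0,0,0,0,0,0,1]]

```text
clock: 33.08
tool_pos: [0.4694, 0.2511, 0.2184]
eef_rot: [0.029, -0.706, 0.707, -0.028]
contact_force: [0.1, 0.2, 0.3]
opening: 0.009
```

Run:
```python
from f import *
w=cam("wrist");s=get_state();p=s["tool_pos"];print(p,s["contact_force"],s["clock"])
cv2.imwrite("pics/w21.png",w["img"])
t=cam("top");cv2.imwrite("pics/t21.png",t["img"])
```

```text
[0.4694 0.251  0.2185] [-0.0611 -0.3906  0.4466] 33.1333
```

View pics/w21.png

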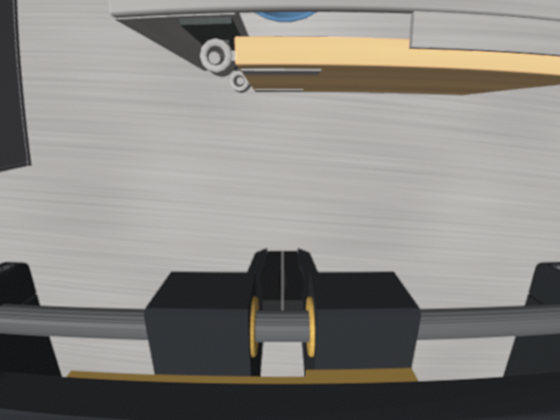

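View pics/t21.png

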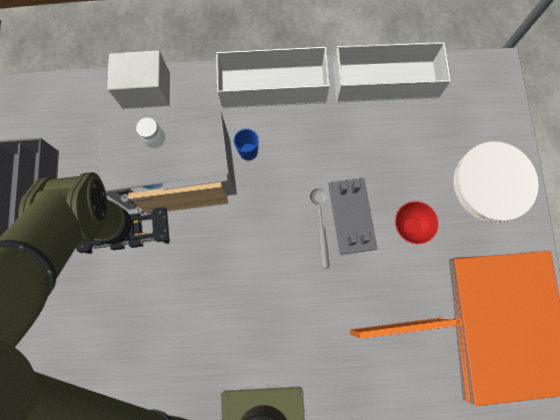

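Run:
```python
from f import *
t=cam("top");crop(t["img"],110,165,240,225,6,"pics/t22.png")
w=cam("wrist");crop(w["img"],180,20,280,110,6,"pics/w22.png")
```

```text
(no output)
```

View pics/t22.png

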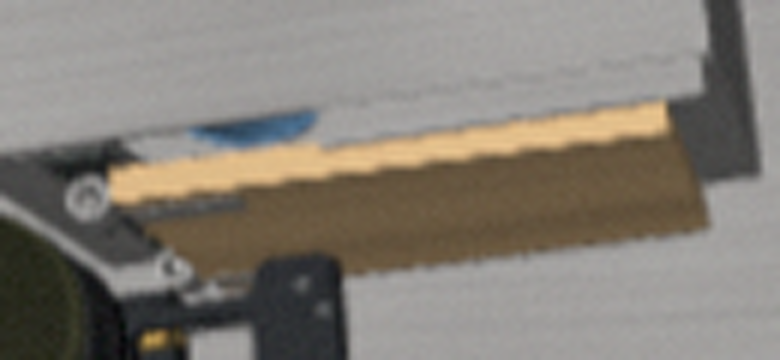

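View pics/w22.png

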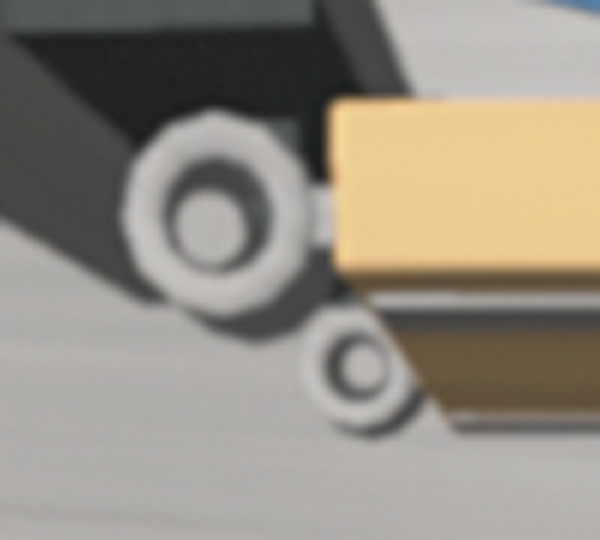

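Run:
```python
from f import *
t=cam("top");free(t,[(221.7,187.5)])
a=.095;X=onz(t,[(227.8,203)],.018)[0,:2]-np.array([.679,.2]);print(X[0]*np.cos(a)+X[1]*np.sin(a),-X[0]*np.sin(a)+X[1]*np.cos(a))
s=get_state();print(s["clock"],s["contact_force"],abs(s["qd"]).max())
```

```text
cab xy [[-0.1097 -0.1279]]
-0.10768862059054748 -0.12276492975359345
33.3333 [0.2585 0.2453 0.4154] 0.004727363718674472
```

Run:
```python
from f import *
w=cam("wrist");s=get_state();R=Ro.from_quat(s["eef_rot"]).as_matrix()
o=-w["R"].T@w["t"]; off=o-s["tool_pos"]
o=np.array([.4907,.1461,.1646])+off
w2=dict(w);w2["t"]=-w["R"]@o
free(w2,[(512,57),(509,85),(100,44),(100,86)])
w=cam("wrist");free(w,[(240,37),(236.5,65),(400,39),(400,75)])
s=cam("scene");crop(s["img"],110,120,260,220,5,"pics/s22.png")
```

```text
cab xy [[-0.0971 -0.1192]
 [-0.1069 -0.1194]
 [-0.0915  0.0286]
 [-0.1058  0.0306]]
cab xy [[-0.0901  0.0929]
 [-0.1034  0.0953]
 [-0.0914  0.0118]
 [-0.1089  0.0107]]
```

View pics/s22.png

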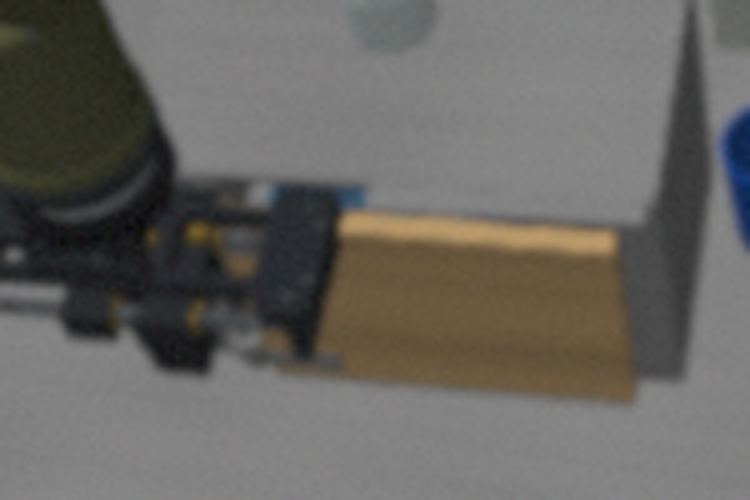

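Request:
send_rows:
  motion:
    - [[0,0,0,0.3,-0.3,-0.2,1],[0,0,0,0.5,-0.5,-0.3,1],[0,0,0,0.5,-0.5,-0.3,1],[0,0,0,0.3,-0.3,-0.2,1],[0,0,0,0,0,0,1]]

```text
clock: 33.9
tool_pos: [0.4346, 0.2715, 0.2518]
eef_rot: [-0.03, 0.707, -0.706, 0.03]
contact_force: [-0.7, -0.3, 0.6]
opening: 0.011
```

Request:
send_rows:
  motion:
    - [[0,0,0,0,0,0,1],[0,0,0,0,0,0,1],[0,0,0,0,0,0,1],[0,0,0,0,0,0,1],[0,0,0,0,0,0,1]]

```text
clock: 34.32
tool_pos: [0.4359, 0.2696, 0.2503]
eef_rot: [0.029, -0.706, 0.707, -0.029]
contact_force: [0.4, 0.7, 0.3]
opening: 0.004
```

Run:
```python
from f import *
t=cam("top");a=cv2.imread("pics/t21.png").astype(int);b=t["img"].astype(int)
for im in (a,b):
    m=np.clip(im[:,:,2]-im[:,:,0]-20,0,100)
    for c in (205,215):
        col=m[170:210,c-2:c+3].mean(1); print(c,col[col>0].round(0)[:12], (col*np.arange(170,210)).sum()/col.sum())
print(get_state()["clock"])
```

```text
205 [ 2. 47. 68. 66. 67. 56. 32. 20. 18. 19. 19. 20.] 191.70128283445328
215 [17. 59. 67. 66. 68. 50. 22. 18. 20. 20. 20. 20.] 190.2541907954892
205 [ 1. 47. 68. 66. 67. 55. 30. 19. 18. 20. 19. 19.] 191.65122785203602
215 [17. 58. 67. 66. 67. 49. 21. 18. 19. 20. 18. 19.] 190.2344955260722
34.3667
```

The door is at rest: its edge moved less than 0.05 px in about 1.2 s. It is seated and shut, and the arm is clear.

```bash
python3 -c "
from plant import job
print(job.finish_job())"
```

```text
the job is handed in; nothing more can be done
None
```

The door is hung on both hinge pins and swung shut, and I handed the job in at about 34 s of the 72 s allowed. The hand-in gave no verdict, so what follows is from my own checks.

I gripped the plywood door near its balance point, lifted it out of the rack and lined up its knuckles by sighting the pins with the wrist camera. I then lowered it in small steps. The wrist's vertical force went from about -4 N (the door hanging) to about +5 N as it seated. After letting go, I pushed the door shut with closed fingers.

**Buffer rebound:** after the first push the door came back to about 9–10 mm from shut, close to the 12 mm limit. I pushed it shut again with about 4 N and drew back much more slowly.

Last checks before handing in:
- **Hinge:** both pins are visible inside their knuckles. The camera geometry fits the door being fully down, with a slight sag within the bore clearance. I did not measure its height at the shut position.
- **Shut:** the free end is about 4–6 mm short of fully shut. The views differed by about 2–3 mm: mid-plane at -0.100 m from the wrist camera and about -0.103 m from the top camera, against the -0.108 m limit.
- **At rest:** the door's edge moved less than 0.05 px in about 1.2 s, and the arm was clear of everything.
- **Crockery:** the jar, red bowl, outside tumbler and spoon look unmoved in the top view, by eye rather than measured. I did not check the tumbler and bowl inside the cabinet separately at the end.

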